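# Put the mixed-up stone tools back on their own display stands

### The arm

A 7-joint arm with a two-finger parallel gripper is mounted at the origin on the work surface. World frame = base frame: x ahead of the robot, y to its left, z up, the work surface at z = 0. Lengths are in m, angles in rad, forces in N, time in s.
With the tool pointing down it reaches from about 0.4 to 0.85 m from the base axis. Payload 4.5 kg.
Tool frame: the origin (TCP) lies between the finger pads; the fingertips stand 19 mm ahead of it and the grasp point (between the pads) is the TCP (r.tips_ahead is the distance from the TCP to the fingertips, in m); z points along the fingers, y is the line along which they close (so a half turn about z gives the same grasp; the last joint's range is limited). The gripper opens to 88 mm and grips with 3 to 60 N. Pads are 18 mm wide; open, the fingers measure 123 mm over their backs; the gripper's body (75 mm by 187 mm) begins 45 mm behind the grasp point.
Start: joints at [-1.278, 0.689, -0.195, 1.565, 0.157, 0.902, -0.215], TCP at [0.16, 0.604, 0.238] pointing down, gripper open.
Joint ranges: [-3.01, 3.01], [-0.46, 2.08], [-1.47, 1.51], [0.13, 2.56], [-1, 4.14], [0.04, 2.09], [-2.66, 2.66]. Speed limits (rad/s): [2.57, 2.57, 3.14, 3.14, 3.14, 3.14, 3.14].

### API

Orientations are given as a unit quaternion [x, y, z, w].
In Python, from plant import r, cams, models gives the robot as it stands. The module is installed in compiled form; this text tells all that it offers.
- The arm moves only by the tool jog_arm, never from a script. Its arguments are lists of equal length, an entry for each row: "turn": the turn, a rotation vector about the tool's x, y, z in rad, a list of three; "translation": the shift along the tool's x, y, z in m, a list of three; "grip": the closure, from 0 (fully open) to 1 (shut). In form: {"turn": [[ax, ay, az], ...], "translation": [[tx, ty, tz], ...], "grip": [grip, ...]}. A call has 1 to 20 rows; each row is the pose to reach, as a shift and turn from the pose commanded when the call began, along the tool's axes at that moment; what a row does not reach only later rows make up. A row lasts 1/8 s, in which the tool goes at most 62.5 mm and 10.7 degrees, less where a joint would pass 70% of its speed; a pose out of reach is approached as far as the arm can. A call with a gripper value outside its range is refused whole. The fingers move at their own pace and stop on an object; "force" is the grip in N (left out, the last holds). Time passes only in rows, so rows that repeat a pose let the fingers close. It gives the time, the measured TCP pose, the force, the opening and the grip force at its end, in the units of the state.
- r.get_state(): the state, without advancing time (a new reading comes with each control period).
- cams.snapshot(name): name is "scene" or "top" or "wrist"; returns the picture (384x512x3 uint8, red, green, blue); there is no depth.
- cams.camera_params(name): a dict with "fx", "fy", "cx", "cy" (pixels), "eye" and "orientation" of the camera in the world. Camera axes: x right, y up, looking along -z (the intrinsics and any distortion apply to the point x, -y, -z); pixel columns grow to the right and rows downward; lengths in m; the calibration is good to about 2 mm. A picture is of the moment at which its call begins: read the wrist's pose just before it. camera_params takes no time and is no camera call; for the wrist camera it gives the pose at the moment of the call.
- r.finish_job(): hands the job in; it is judged then, once.
Trained networks look in the newest picture that a camera, given by its name, has taken for a name from the list of things; names that differ only in an ending like _2 or _b are one class to them, and where a whole thing is asked for, a point or a joint stands for the part that bears it (a point fixed in the world has none). Each returns a list of dicts, best first, with "p" (0 to 1); they miss things now and then, are a little off and sometimes report something else, mostly with a low value. They report only what shows in the picture. A call takes as long as a camera call. They do not tell look-alikes from the thing itself.
- models.find_in(camera, name): "position" ([x, y, z] in m, in world coordinates, good to about 4 mm: the middle of the surface that is visible of it).
- models.masks_of(camera, name): "pixels" (384x512 bool, what is visible of it).
- models.place_of(camera, name): "position" ([x, y, z] in m, in world coordinates, good to about 4 mm: a listed point, or the origin of a listed thing).
The state is a dict: "clock": time; "q": joint angles; "qd": joint speeds; "joint_torque": joint torques, N m; "tool_pos": TCP position; "eef_rot": TCP orientation; "contact_force": force on the tool from outside, world axes, zero at the start; "moment": the same for the moment, N m; "opening": opening from 0.0 (shut) to 1.0 (fully open); "finger_force": force on a finger pad.
Only numpy, scipy, OpenCV 4.12 (cv2) and the standard library are available. Lean on these libraries where they do the work, as an engineer would, in place of code of your own. Each camera call takes 0.05 s, during which the arm holds its last target. There are 200 camera calls.

### The job

The replica stone tools on the museum's display table are mixed up: lay the hand axe, the flint core and the hammerstone each in the middle of the plinth whose card shows its outline, underside down and with the hand axe and the core straight along the plinth, and lay the long polished axe head lengthwise in the middle of the sloped stand, slid right down against the lip. There is room for only one tool on a plinth, so one of them must wait elsewhere for a while, for instance on the cork pad once the axe head is off it. Set every tool down gently without dropping it, let go of all of them, and leave the small clay pot as it stands.

Things in the scene. Friction and masses are not known exactly. Their poses are not given: they have to be found in the camera images.
- flint_hand_axe: Hand axe: rough grey stone, teardrop outline from above, 115 mm long (x = -53 to the point at +62), 58 mm wide, 34 mm high, 240 g. Origin: middle of its flat underside, near its centre of mass; x towards the point, z up. From x = -30 to +10 its sides are upright and parallel, 58 mm apart, from 8 to 23 mm above the underside: grip it there.
- core: Flint core: blocky grey stone with a flat top and bevelled ends, 84 mm long (x), 54 mm wide (y), 44 mm high, 280 g. Origin: centre of its flat underside; z up. From x = -33 to +30 its sides are parallel, 54 mm apart, upright from 10 to 40 mm above the underside.
- hammerstone: Hammerstone: round sandy cobble, 50 mm in diameter, 43 mm high, 190 g, standing on a small flat underside (31 mm across). Origin: centre of that underside; z up. Broadest (upright sides) from 14 to 28 mm above the underside.
- polished_axe: Polished axe head: long smooth dark stone, 126 mm long (x = -63 to +63), 42 mm wide, 25 mm high, 230 g. Origin: centre of its flat underside; x towards the rounded cutting edge, z up. Parallel upright sides 42 mm apart from x = -35 to +45, from 5 to 18 mm above the underside. Slippery: it slides by itself on the sloped stand (friction about 0.25).
- plinth_hand_axe: Fixed red display plinth, flat white top 120 (x) by 100 (y) mm, no rim. Beyond its +x edge a low ledge (60 by 92 mm, 10 mm high) carries a white card showing a dark teardrop (the hand axe); the replica belongs on the white top, not on the ledge. Origin: on the table under the centre of the white top, whose surface is 22 mm above it; z up, x towards the card.
- plinth_core: Fixed red display plinth, flat white top 120 (x) by 100 (y) mm, no rim. Beyond its +x edge a low ledge (60 by 92 mm, 10 mm high) carries a white card showing a dark short block with bevelled ends (the flint core); the replica belongs on the white top, not on the ledge. Origin: on the table under the centre of the white top, whose surface is 22 mm above it; z up, x towards the card.
- plinth_hammerstone: Fixed red display plinth, flat white top 120 (x) by 100 (y) mm, no rim. Beyond its +x edge a low ledge (60 by 92 mm, 10 mm high) carries a white card showing a dark round disc (the hammerstone); the replica belongs on the white top, not on the ledge. Origin: on the table under the centre of the white top, whose surface is 22 mm above it; z up, x towards the card.
- slope_foot (a point): Foot of the fixed sloped stand for the axe head: white bed 150 mm long, 110 wide, no side walls, rising 25 degrees away from the robot from a lip (12 mm tall) at its low end; card of a slim axe head behind. This point: on the bed (22 mm over the table), mid-width, at the lip; x up the slope, y across, z square to the bed. Against the lip, the axe head's origin is 63 mm up the slope from here.
- pad: Fixed cork pad, 160 (x) by 110 (y) mm, 5 mm thick, on which the polished axe head lies at the start; free to lay things down on once that has been moved. Origin: on the table under its centre; z up.
- pot: Small open clay pot, 64 mm across the mouth, 65 mm high, loose and not part of the job: leave it standing where it is. Origin: centre of its underside; z up.
Mind the look-alikes: they are no part of the job. What is shaped like the hammerstone but purple is not meant.

How it is judged:
At the end, for the whole second after the job is handed in: Hand axe, core and hammerstone upright on their own plinths within 15 mm of centre, the first two within 0.25 rad of its x axis. Axe head flat on the slope within 0.15 rad and 15 mm of its middle line, origin 58 to 71 mm up from the foot. All let go, at rest (horizontal distance between flint_hand_axe and plinth_hand_axe below 0.015 m and z of flint_hand_axe in the frame of plinth_hand_axe between 0.018 and 0.028 m and angle between each of flint_hand_axe, core, hammerstone's own z axis and vertical below 0.15 rad and angle between the x axis of flint_hand_axe and the x axis of plinth_hand_axe, either way round below 0.25 rad and horizontal distance between core and plinth_core below 0.015 m and z of core in the frame of plinth_core between 0.018 and 0.028 m and angle between the x axis of core and the x axis of plinth_core, either way round below 0.25 rad and horizontal distance between hammerstone and plinth_hammerstone below 0.015 m and z of hammerstone in the frame of plinth_hammerstone between 0.018 and 0.028 m and x of polished_axe in the frame of slope_foot between 0.058 and 0.071 m and y of polished_axe in the frame of slope_foot between -0.015 and 0.015 m and z of polished_axe in the frame of slope_foot between -0.005 and 0.006 m and angle between the x axis of polished_axe and the x axis of slope_foot, either way round below 0.15 rad and angle between the z axis of polished_axe and the z axis of slope_foot, either way round below 0.15 rad and linear speed of each of flint_hand_axe, core, hammerstone, polished_axe below 0.02 m/s and angular speed of each of flint_hand_axe, core, hammerstone, polished_axe below 0.3 rad/s); the robot touches nothing.
It fails at once if the hand axe is let fall (linear speed of flint_hand_axe above 0.8 m/s and contact force between flint_hand_axe and the fingers below 0.05 N).
It fails at once if the flint core is let fall (linear speed of core above 0.8 m/s and contact force between core and the fingers below 0.05 N).
It fails at once if the hammerstone is let fall (linear speed of hammerstone above 0.8 m/s and contact force between hammerstone and the fingers below 0.05 N).
It fails at once if the polished axe head is let fall (linear speed of polished_axe above 1 m/s and contact force between polished_axe and the fingers below 0.05 N).
It fails at once if the clay pot is shifted by more than 25 mm or tipped (distance of pot from where it was at the start of the episode above 0.025 m or angle between pot's own z axis and vertical above 0.3 rad).
It also fails if it takes over 136 s, if anything falls off the work surface, if the arm or the gripper's body presses on something with over 40 N, if the wrist force passes 120 N, or if a joint passes its speed limit or range.

## Working session

There is one attempt and no reset: what is moved stays moved. The work goes in short steps, Python scripts to look and compute and a tool call to move; the robot and the scene stay as the last step left them, time stands still between calls to the robot, and variables do not carry over. Pictures are saved under pics/ and viewed, at most 14 in all, crops included, and the job is handed in when it is done.

Besides the shell and the picture viewer there is one more tool, called by a JSON object that holds its "op" and its "data". jog_arm: Moves the arm, as the interface text tells. Its arguments: {"type":"object","properties":{"turn":{"type":"array"},"translation":{"type":"array"},"grip":{"type":"array"},"force":{"type":"number"}},"required":["turn","translation","grip"]}

```bash
mkdir -p pics
python3 - <<'E'
from plant import r,cams,models
import cv2,numpy as np
s=r.get_state();print(s['clock'],s['tool_pos'],s['eef_rot'],s['opening'])
for c in ['top','scene']:
    im=cams.snapshot(c);cv2.imwrite(f'pics/{c}0.png',im[:,:,::-1])
    p=cams.camera_params(c);print(c,p)
    for n in ['flint_hand_axe','core','hammerstone','polished_axe','plinth_hand_axe','plinth_core','plinth_hammerstone','slope_foot','pad','pot']:
        try: print(n,[(np.round(d['position'],3).tolist(),round(d['p'],2)) for d in models.place_of(c,n)])
        except Exception as e: print(n,e)
E
```

```text
0.0 [0.15980592 0.60356041 0.23692671] [ 1.28995274e-01  9.91644785e-01 -9.15049342e-04 -5.27215595e-05] 0.9946252179532565
top {'fx': 469.5128648058647, 'fy': 469.5128648058647, 'cx': 256.23730802720314, 'cy': 190.2935018390672, 'eye': array([ 0.27251812, -0.01758865,  1.42151638]), 'orientation': array([ 0.05826874, -0.06333244, -0.69917555,  0.70975158])}
flint_hand_axe [([0.474, 0.396, 0.023], 0.63), ([0.532, -0.201, 0.004], 0.33), ([0.497, 0.215, 0.023], 0.3)]
core []
hammerstone [([0.44, -0.388, 0.023], 0.63), ([0.265, -0.458, -0.001], 0.63)]
polished_axe [([0.517, -0.197, 0.008], 0.97)]
plinth_hand_axe [([0.449, -0.398, -0.001], 0.74)]
plinth_core [([0.469, 0.396, -0.001], 0.84)]
plinth_hammerstone [([0.486, 0.004, 0.003], 0.84)]
slope_foot [([0.495, 0.218, 0.021], 0.81), ([0.455, -0.401, 0.001], 0.24)]
pad [([0.532, -0.202, 0.006], 0.86)]
pot [([0.703, 0.008, -0.005], 0.55)]
scene {'fx': 386.0638474987938, 'fy': 386.0638474987938, 'cx': 258.6971199108357, 'cy': 193.52974749419252, 'eye': array([1.25744287, 0.26260769, 0.82884713]), 'orientation': array([0.22073517, 0.32244628, 0.75696364, 0.52374653])}
flint_hand_axe [([0.476, 0.393, 0.022], 0.79)]
core []
hammerstone [([0.438, -0.388, 0.022], 0.62), ([0.266, -0.459, 0.001], 0.55)]
polished_axe [([0.52, -0.201, 0.002], 0.87)]
plinth_hand_axe [([0.448, -0.4, -0.004], 0.8)]
plinth_core [([0.472, 0.396, 0.002], 0.66)]
plinth_hammerstone [([0.484, 0.001, -0.002], 0.72), ([0.49, -0.001, 0.022], 0.68)]
slope_foot [([0.484, 0.002, -0.004], 0.6), ([0.499, 0.224, 0.021], 0.59)]
pad [([0.533, -0.21, -0.003], 0.83)]
pot [([0.702, 0.008, 0.003], 0.81)]
```

```bash
python3 -c "
import cv2
for c in ['top','scene']: cv2.imwrite(f'pics/{c}0b.png',cv2.resize(cv2.imread(f'pics/{c}0.png'),(800,600),interpolation=cv2.INTER_CUBIC))"
```

```text
(no output)
```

View pics/top0b.png

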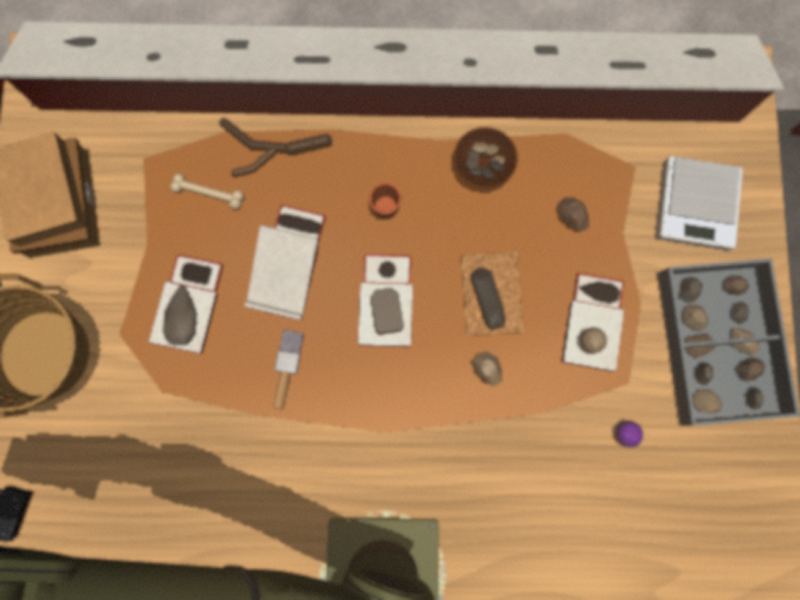

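View pics/scene0b.png

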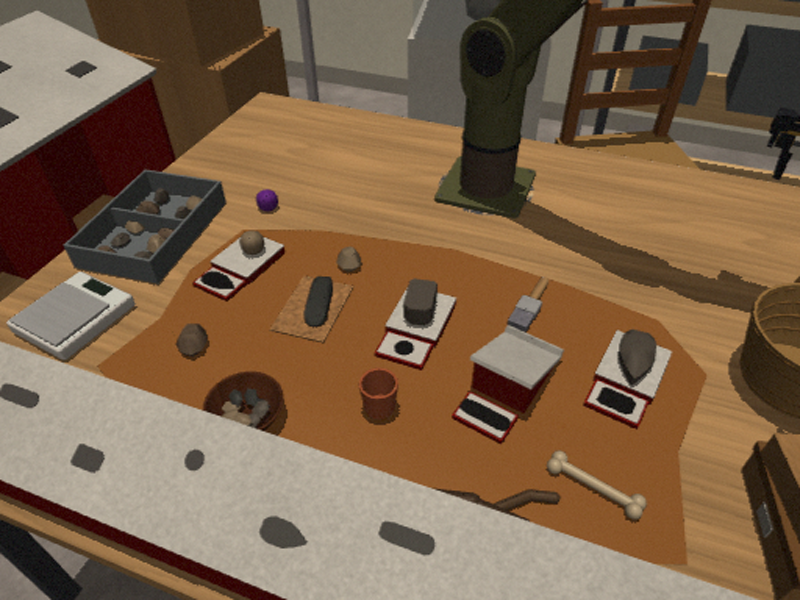

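The top view shows, left to right: hand axe on the core's plinth (180,315), sloped stand (285,270), core on the hammerstone's plinth (387,310), axe head on the pad (488,297), and hammerstone on the hand-axe plinth (592,340). The pot is at (384,200) and the purple decoy at (629,434). The scene view agrees.

```bash
cat > h.py <<'E'
from plant import r,cams,models
import cv2,numpy as np
from scipy.spatial.transform import Rotation as R
def unproj(P,uv,z):
    uv=np.asarray(uv,float).reshape(-1,2)
    d=np.c_[(uv[:,0]-P['cx'])/P['fx'],-(uv[:,1]-P['cy'])/P['fy'],-np.ones(len(uv))]
    d=R.from_quat(P['orientation']).apply(d)
    return P['eye']+d*((z-P['eye'][2])/d[:,2])[:,None]
def proj(P,X):
    c=R.from_quat(P['orientation']).inv().apply(np.atleast_2d(X)-P['eye'])
    return np.c_[P['cx']+P['fx']*c[:,0]/-c[:,2],P['cy']-P['fy']*c[:,1]/-c[:,2]]
def rect(P,mask,z):
    "min-area rectangle of a mask on the plane z, in world: centre mm, long, short mm, yaw deg of long side"
    cs,_=cv2.findContours(mask.astype(np.uint8),cv2.RETR_EXTERNAL,cv2.CHAIN_APPROX_NONE)
    c=max(cs,key=cv2.contourArea)
    w=unproj(P,c.reshape(-1,2),z)[:,:2]*1000
    b=cv2.boxPoints(cv2.minAreaRect(w.astype(np.float32)))
    e1,e2=b[1]-b[0],b[2]-b[1]
    if np.linalg.norm(e1)<np.linalg.norm(e2): e1,e2=e2,e1
    y=np.degrees(np.arctan2(e1[1],e1[0]))%180
    M=cv2.moments(w.astype(np.float32).reshape(-1,1,2))
    return np.round(b.mean(0),1),np.round([np.linalg.norm(e1),np.linalg.norm(e2)],1),round(float(y),1),'centroid',np.round([M['m10']/M['m00'],M['m01']/M['m00']],1)
def white(im,P,xy,rad,z):
    "white region near world xy"
    hsv=cv2.cvtColor(im,cv2.COLOR_RGB2HSV)
    m=((hsv[...,1]<45)&(hsv[...,2]>140)).astype(np.uint8)
    n,l=cv2.connectedComponents(m,connectivity=4)
    X=unproj(P,np.argwhere(m)[:,::-1],z)[:,:2]
    k=np.linalg.norm(X-xy,axis=1)<rad
    rc=np.argwhere(m)[k];ids=l[rc[:,0],rc[:,1]]
    return l==np.bincount(ids).argmax()
def local(dw):
    "world vector -> tool axes now"
    return R.from_quat(r.get_state()['eef_rot']).inv().apply(dw)
E
python3 - <<'E'
from h import *
im=cams.snapshot('top');P=cams.camera_params('top')
for n,xy in [('pl_core',(.47,.396)),('pl_hammer',(.486,.003)),('pl_handaxe',(.449,-.399)),('slope',(.56,.23))]:
    z=.022 if n!='slope' else .055
    print(n,rect(P,white(im,P,np.array(xy),.07,z),z))
print('pad',rect(P,models.masks_of('top','pad')[0]['pixels'],.005))
for n,z in [('flint_hand_axe',.035),('polished_axe',.02),('hammerstone',.043)]:
    for d in models.masks_of('top',n)[:2]: print(n,d['p'],rect(P,d['pixels'],z))
print('core',[ (d['p'],rect(P,d['pixels'],.06)) for d in models.masks_of('top','core')])
print('pot',rect(P,models.masks_of('top','pot')[0]['pixels'],.065))
w=cams.camera_params('wrist');s=r.get_state();T=R.from_quat(s['eef_rot'])
print('wrist cam in tool',T.inv().apply(w['eye']-s['tool_pos']),(T.inv()*R.from_quat(w['orientation'])).as_matrix().round(2),w['fx'],w['cx'],w['cy'])
E
```

```text
pl_core (array([468. , 369.6], dtype=float32), array([118.6,  56.1], dtype=float32), 172.1, 'centroid', array([475.3, 360.1]))
pl_hammer (array([510. ,   2.7], dtype=float32), array([171. ,  97.7], dtype=float32), 178.7, 'centroid', array([506.2,   3.2]))
pl_handaxe (array([ 461. , -398.4], dtype=float32), array([143.4,  98.5], dtype=float32), 170.4, 'centroid', array([ 454.3, -396.7]))
slope (array([561. , 202.5], dtype=float32), array([168.3, 111.5], dtype=float32), 169.7, 'centroid', array([560.4, 200.4]))
pad (array([ 531.5, -204.6], dtype=float32), array([163.8, 113.3], dtype=float32), 2.4, 'centroid', array([ 537.1, -208.6]))
flint_hand_axe 0.93 (array([470.4, 395.4], dtype=float32), array([111.7,  62.2], dtype=float32), 3.6, 'centroid', array([465.5, 393.9]))
flint_hand_axe 0.72 (array([509. ,   3.1], dtype=float32), array([176.4,  98.5], dtype=float32), 0.7, 'centroid', array([507. ,   2.4]))
polished_axe 0.63 (array([ 517.9, -195.6], dtype=float32), array([124.9,  46.6], dtype=float32), 17.8, 'centroid', array([ 517.9, -195.9]))
hammerstone 0.76 (array([ 263.5, -452.1], dtype=float32), array([45.9, 45.8], dtype=float32), 134.7, 'centroid', array([ 263.3, -452.4]))
hammerstone 0.75 (array([ 436.6, -391.8], dtype=float32), array([54. , 47.8], dtype=float32), 104.8, 'centroid', array([ 436.5, -391.8]))
core [(0.62, (array([485.2,   1. ], dtype=float32), array([82. , 53.2], dtype=float32), 10.2, 'centroid', array([4.851e+02, 3.000e-01])))]
pot (array([696.4,   7.8], dtype=float32), array([71.7, 60.1], dtype=float32), 1.0, 'centroid', array([697.6,   7.4]))
wrist cam in tool [ 0.07295684 -0.00048064 -0.14683016] [[ 0.    0.96  0.28]
 [ 1.   -0.    0.  ]
 [ 0.    0.28 -0.96]] 266.2621283790332 258.4367684178427 193.04981277653704
```

```bash
cat >> h.py <<'E'
def target(yaw,pitch=0):
    "tool orientation: tool x at heading yaw (deg); pitch: tool x dips by pitch below horizontal (bed slope)"
    y,p=np.radians([yaw,pitch]);h=np.array([np.cos(y),np.sin(y),0]);k=np.array([0,0,1.])
    x=h*np.cos(p)-k*np.sin(p); z=-(h*np.sin(p)+k*np.cos(p))
    return R.from_matrix(np.c_[x,np.cross(z,x),z])
def plan(*wps):
    s=r.get_state();T=R.from_quat(s['eef_rot']);p=s['tool_pos']
    print('clock',round(s['clock'],2),'at',np.round(p,4),'x-heading',np.degrees(np.arctan2(*T.as_matrix()[[1,0],0])).round(1))
    for w in wps:
        print('t',T.inv().apply(np.array(w[:3])-p).round(4).tolist(),'r',(T.inv()*target(*w[3:])).as_rotvec().round(3).tolist(), 'dist',np.linalg.norm(w[:3]-p).round(3))
E
python3 -c "
from h import *
plan((.45,.25,.23,180),(.51,-.196,.2,197.8))"
```

```text
clock 1.45 at [0.16   0.6042 0.2377] x-heading 165.2
t [-0.371, -0.2682, 0.0077] r [0.0, 0.0, -0.259] dist 0.458
t [-0.5432, -0.684, 0.0377] r [0.0, 0.0, -0.569] dist 0.874
```

{"op": "jog_arm", "data": {"turn": [[0, 0, -0.05], [0, 0, -0.1], [0, 0, -0.15], [0, 0, -0.2], [0, 0, -0.26], [0, 0, -0.26], [0, 0, -0.26], [0, 0, -0.3], [0, 0, -0.4], [0, 0, -0.5], [0, 0, -0.569], [0, 0, -0.569], [0, 0, -0.569], [0, 0, -0.569], [0, 0, -0.569], [0, 0, -0.569], [0, 0, -0.569], [0, 0, -0.569]], "translation": [[-0.05, -0.036, 0.001], [-0.1, -0.072, 0.002], [-0.15, -0.108, 0.003], [-0.2, -0.144, 0.004], [-0.25, -0.18, 0.005], [-0.3, -0.216, 0.006], [-0.34, -0.245, 0.007], [-0.371, -0.268, 0.008], [-0.39, -0.325, 0.008], [-0.413, -0.38, 0.01], [-0.435, -0.435, 0.015], [-0.458, -0.49, 0.02], [-0.481, -0.545, 0.025], [-0.51, -0.6, 0.03], [-0.53, -0.65, 0.035], [-0.543, -0.684, 0.038], [-0.543, -0.684, 0.038], [-0.543, -0.684, 0.038]], "grip": [0, 0, 0, 0, 0, 0, 0, 0, 0, 0, 0, 0, 0, 0, 0, 0, 0, 0]}}

```text
clock: 3.7
tool_pos: [0.5099, -0.1949, 0.1998]
eef_rot: [-0.155, 0.988, 0.0, 0.0]
contact_force: [-0.8, 1.0, -0.5]
opening: 0.998
finger_force: 0.0
```

```bash
cat >> h.py <<'E'
def look(names,tag=None):
    im=cams.snapshot('wrist');P=cams.camera_params('wrist')
    if tag: cv2.imwrite(f'pics/{tag}.png',im[:,:,::-1])
    for n,z in names:
        for d in models.masks_of('wrist',n)[:2]: print(n,round(d['p'],2),rect(P,d['pixels'],z))
        print('   place',[(np.round(d['position'],4).tolist(),round(d['p'],2)) for d in models.place_of('wrist',n)[:2]])
    return im,P
E
python3 -c "
from h import *
print(r.get_state()['clock'],r.get_state()['tool_pos'])
look([('polished_axe',.024),('pad',.005)],'w1')"
```

```text
3.7 [ 0.50993909 -0.19491661  0.19977455]
polished_axe 0.84 (array([ 517.4, -197.8], dtype=float32), array([119. ,  42.6], dtype=float32), 17.9, 'centroid', array([ 517.5, -197.4]))
polished_axe 0.27 (array([ 526.6, -205.4], dtype=float32), array([152.6, 104.5], dtype=float32), 3.4, 'centroid', array([ 526. , -205.6]))
   place [([0.4363, -0.3888, 0.0238], 0.71), ([0.5225, -0.1958, 0.0019], 0.68)]
pad 0.64 (array([ 532.2, -204.9], dtype=float32), array([161.4, 110.8], dtype=float32), 3.6, 'centroid', array([ 531.5, -205.1]))
   place [([0.5286, -0.2031, -0.0006], 0.69), ([0.5189, -0.1942, 0.0041], 0.4)]
```

View pics/w1.png

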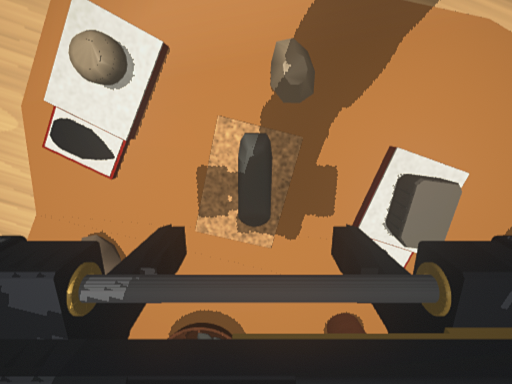

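The wrist view shows the axe head at (255,178) centred between the fingers and aligned with them, lying on the pad.

```bash
python3 -c "
from h import *
plan((.519,-.1975,.0265,197.8))"
```

```text
clock 3.95 at [ 0.51   -0.1947  0.2   ] x-heading -162.1
t [-0.0076, -0.0055, 0.1735] r [0.0, 0.0, 0.002] dist 0.174
```

{"op": "jog_arm", "data": {"turn": [[0, 0, 0], [0, 0, 0], [0, 0, 0], [0, 0, 0], [0, 0, 0], [0, 0, 0], [0, 0, 0], [0, 0, 0], [0, 0, 0], [0, 0, 0], [0, 0, 0], [0, 0, 0], [0, 0, 0], [0, 0, 0], [0, 0, 0], [0, 0, 0], [0, 0, 0]], "translation": [[-0.0076, -0.0055, 0.05], [-0.0076, -0.0055, 0.1], [-0.0076, -0.0055, 0.13], [-0.0076, -0.0055, 0.155], [-0.0076, -0.0055, 0.168], [-0.0076, -0.0055, 0.1735], [-0.0076, -0.0055, 0.1735], [-0.0076, -0.0055, 0.1735], [-0.0076, -0.0055, 0.1735], [-0.0076, -0.0055, 0.1735], [-0.0076, -0.0055, 0.1735], [-0.0076, -0.0055, 0.1735], [-0.0076, -0.0055, 0.165], [-0.0076, -0.0055, 0.14], [-0.0076, -0.0055, 0.1], [-0.0076, -0.0055, 0.05], [-0.0076, -0.0055, 0.03]], "grip": [0, 0, 0, 0, 0, 0, 0, 1, 1, 1, 1, 1, 1, 1, 1, 1, 1], "force": 30}}

```text
clock: 6.08
tool_pos: [0.5199, -0.1991, 0.173]
eef_rot: [-0.154, 0.988, -0.001, 0.002]
contact_force: [0.6, 0.1, -0.7]
opening: 0.006
finger_force: 0.0
```

```bash
python3 -c "
from h import *
plan((.5,0,.2,180),(.52,.19,.2,170))"
```

```text
clock 6.08 at [ 0.5199 -0.1991  0.173 ] x-heading -162.2
t [-0.0419, 0.1956, -0.0273] r [-0.002, 0.004, 0.31] dist 0.202
t [-0.1189, 0.3704, -0.0274] r [-0.001, 0.004, 0.485] dist 0.39
```

{"op": "jog_arm", "data": {"turn": [[0, 0, 0], [0, 0, 0], [0, 0, 0], [0, 0, 0], [0, 0, 0], [0, 0, 0], [0, 0, 0], [0, 0, 0]], "translation": [[0, 0, -0.03], [0, 0, -0.03], [0, 0, -0.03], [0, 0, -0.03], [0, 0, -0.03], [0, 0, -0.03], [0, 0, -0.03], [0, 0, -0.03]], "grip": [0, 0, 0, 0, 0, 0, 0, 0]}}

```text
clock: 7.08
tool_pos: [0.5187, -0.1988, 0.1996]
eef_rot: [-0.155, 0.988, 0.0, -0.0]
contact_force: [-0.3, 0.9, 0.1]
opening: 0.89
finger_force: 0.0
```

```bash
python3 -c "
from h import *
s=r.get_state();print(s['opening'],s['tool_pos'])
look([('polished_axe',.024)],'w2')"
```

```text
0.8904490312985177 [ 0.51871299 -0.19883344  0.19961846]
polished_axe 0.91 (array([ 517.2, -197.8], dtype=float32), array([118.9,  41.5], dtype=float32), 16.9, 'centroid', array([ 517.3, -197.9]))
   place [([0.5173, -0.1953, 0.0006], 0.67)]
```

View pics/w2.png

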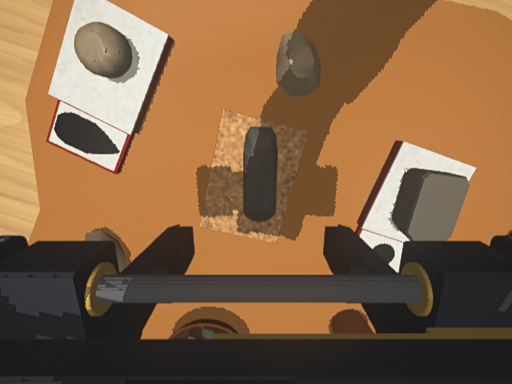

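The axe head lies untouched at (260,172). The fingers are slow, about 1 s for a full stroke, so they had not closed yet. I'll retry with a longer close.

{"op": "jog_arm", "data": {"turn": [[0, 0, 0], [0, 0, 0], [0, 0, 0], [0, 0, 0], [0, 0, 0], [0, 0, 0], [0, 0, 0], [0, 0, 0], [0, 0, 0], [0, 0, 0], [0, 0, 0], [0, 0, 0], [0, 0, 0], [0, 0, 0], [0, 0, 0], [0, 0, 0]], "translation": [[0, 0, 0.05], [0, 0, 0.1], [0, 0, 0.13], [0, 0, 0.155], [0, 0, 0.168], [0, 0, 0.173], [0, 0, 0.173], [0, 0, 0.173], [0, 0, 0.173], [0, 0, 0.173], [0, 0, 0.173], [0, 0, 0.173], [0, 0, 0.173], [0, 0, 0.173], [0, 0, 0.173], [0, 0, 0.173]], "grip": [0.3, 0.3, 0.3, 0.3, 0.3, 0.3, 0.3, 1, 1, 1, 1, 1, 1, 1, 1, 1], "force": 35}}

```text
clock: 9.22
tool_pos: [0.5213, -0.1985, 0.0294]
eef_rot: [-0.155, 0.988, -0.001, 0.003]
contact_force: [-1.5, 1.4, 20.0]
opening: 0.01
finger_force: 10.2
```

```bash
python3 -c "
from h import *
im=cams.snapshot('wrist')
P=cams.camera_params('scene');s=cams.snapshot('scene')
u,v=proj(P,[.52,-.198,.03])[0].astype(int)
c=cv2.resize(s[v-50:v+50,u-70:u+70],None,fx=4,fy=4,interpolation=2)
w=cv2.resize(im,(512,384))
o=np.zeros((400,800,3),np.uint8);o[:,:400]=c[:,80:480];o[:300,400:]=cv2.resize(im,(400,300))
cv2.imwrite('pics/g1.png',o[:,:,::-1]);st=r.get_state();print(st['opening'],st['finger_force'],st['contact_force'])"
```

```text
0.004507622181558214 10.22356723464327 [-1.38830734  1.18620821 21.82300098]
```

View pics/g1.png

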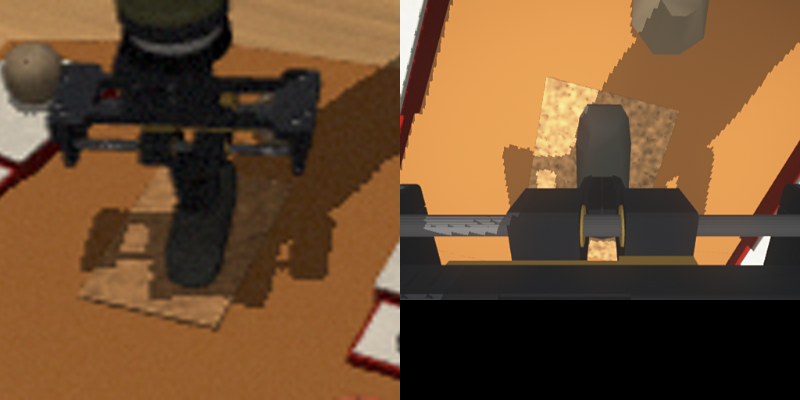

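```bash
python3 -c "
from h import *
print(r.tips_ahead,[a for a in dir(r) if a[0]!='_'])
P=cams.camera_params('wrist');s=r.get_state();T=R.from_quat(s['eef_rot'])
for z in [0,.019]: print(proj(P,s['tool_pos']+T.apply([0,0,z]))*400/512)"
```

```text
0.019 ['Unreachable', 'finish_job', 'get_state', 'tips_ahead']
[[201.86650607 188.60718112]]
[[201.90063264 178.64709119]]
```

{"op": "jog_arm", "data": {"turn": [[0, 0, 0], [0, 0, 0], [0, 0, 0], [0, 0, 0]], "translation": [[0, 0, -0.02], [0, 0, -0.04], [0, 0, -0.06], [0, 0, -0.06]], "grip": [1, 1, 1, 1]}}

```text
clock: 9.82
tool_pos: [0.5197, -0.1992, 0.0878]
eef_rot: [-0.154, 0.988, -0.001, 0.001]
contact_force: [0.2, 0.4, -0.0]
opening: 0.005
finger_force: 0.0
```

```bash
python3 -c "
from h import *
s=r.get_state();print(s['opening'],s['tool_pos'],s['finger_force'],s['contact_force'])
im,P=look([('polished_axe',.024)])
S=cams.snapshot('scene');PS=cams.camera_params('scene')
u,v=proj(PS,[.52,-.198,.04])[0].astype(int)
c=cv2.resize(S[v-50:v+50,u-50:u+50],(400,400),interpolation=2)
o=np.zeros((400,800,3),np.uint8);o[:,:400]=c;o[:300,400:]=cv2.resize(im,(400,300))
o=(255*(o/255.)**.45).astype(np.uint8)
cv2.imwrite('pics/g2.png',o[:,:,::-1])"
```

```text
0.004773498150397136 [ 0.51967532 -0.19921808  0.08783325] 0.0 [ 0.18609272  0.43277304 -0.01487108]
polished_axe 0.8 (array([ 497.3, -204.9], dtype=float32), array([79. , 41.7], dtype=float32), 17.4, 'centroid', array([ 498.7, -204.5]))
   place [([0.5228, -0.1968, -0.0005], 0.96)]
```

View pics/g2.png

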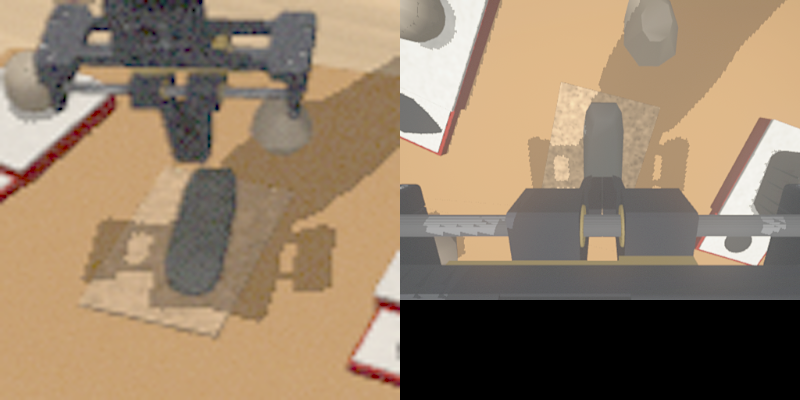

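The closed fingers are above the axe head and it has not moved. I'll redo the grasp in stages and read the state at each.

{"op": "jog_arm", "data": {"turn": [[0, 0, 0], [0, 0, 0], [0, 0, 0], [0, 0, 0], [0, 0, 0], [0, 0, 0], [0, 0, 0], [0, 0, 0], [0, 0, 0], [0, 0, 0], [0, 0, 0], [0, 0, 0], [0, 0, 0], [0, 0, 0], [0, 0, 0], [0, 0, 0]], "translation": [[0, 0, 0], [0, 0, 0], [0, 0, 0], [0, 0, 0], [0, 0, 0], [0, 0, 0], [0, 0, 0], [0, 0, 0], [0, 0, 0], [0, 0, 0], [0, 0, 0.02], [0, 0, 0.035], [0, 0, 0.05], [0, 0, 0.06], [0, 0, 0.06], [0, 0, 0.06]], "grip": [0, 0, 0, 0, 0, 0, 0, 0, 0, 0, 0, 0, 0, 0, 0, 0]}}

```text
clock: 12.02
tool_pos: [0.519, -0.1989, 0.027]
eef_rot: [-0.155, 0.988, -0.0, 0.0]
contact_force: [0.4, 0.4, -0.8]
opening: 0.994
finger_force: 0.0
```

{"op": "jog_arm", "data": {"turn": [[0, 0, 0], [0, 0, 0], [0, 0, 0], [0, 0, 0]], "translation": [[0, 0, 0], [0, 0, 0], [0, 0, 0], [0, 0, 0]], "grip": [0.4, 0.4, 0.4, 0.4]}}

```text
clock: 12.52
tool_pos: [0.5188, -0.1989, 0.0268]
eef_rot: [-0.154, 0.988, 0.0, 0.0]
contact_force: [0.8, 0.2, -0.3]
opening: 0.603
finger_force: 0.0
```

{"op": "jog_arm", "data": {"turn": [[0, 0, 0], [0, 0, 0], [0, 0, 0]], "translation": [[0, 0, 0], [0, 0, 0], [0, 0, 0]], "grip": [0.6, 0.6, 0.6], "force": 20}}

```text
clock: 12.9
tool_pos: [0.5187, -0.1988, 0.0267]
eef_rot: [-0.155, 0.988, 0.0, 0.0]
contact_force: [0.1, 0.5, -0.4]
opening: 0.4
finger_force: 0.0
```

```bash
python3 -c "
from h import *
im,P=look([('polished_axe',.024)])
S=cams.snapshot('scene');PS=cams.camera_params('scene')
u,v=proj(PS,[.52,-.198,.03])[0].astype(int)
c=cv2.resize(S[v-50:v+50,u-50:u+50],(400,400),interpolation=2)
o=np.zeros((400,800,3),np.uint8);o[:,:400]=c;o[:300,400:]=cv2.resize(im,(400,300))
o=(255*(o/255.)**.45).astype(np.uint8)
cv2.imwrite('pics/g3.png',o[:,:,::-1])"
```

```text
polished_axe 0.66 (array([ 501.2, -203.8], dtype=float32), array([86.3, 42.4], dtype=float32), 17.6, 'centroid', array([ 501.8, -203.8]))
   place [([0.5215, -0.1941, 0.0023], 0.76)]
```

View pics/g3.png

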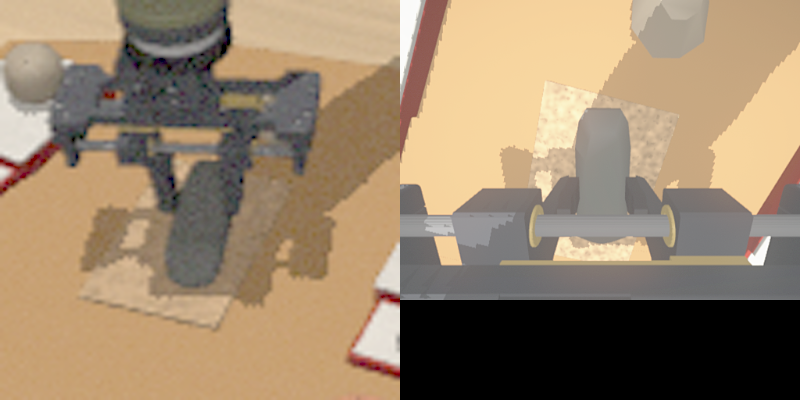

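The fingers now stand beside the axe head at about (575,200) and (632,200). I'll close further in steps.

{"op": "jog_arm", "data": {"turn": [[0, 0, 0], [0, 0, 0]], "translation": [[0, 0, 0], [0, 0, 0]], "grip": [0.7, 0.7], "force": 20}}

```text
clock: 13.35
tool_pos: [0.519, -0.1987, 0.0279]
eef_rot: [-0.155, 0.988, -0.0, 0.0]
contact_force: [-2.6, 0.2, 11.4]
opening: 0.306
finger_force: 11.9
```

{"op": "jog_arm", "data": {"turn": [[0, 0, 0], [0, 0, 0]], "translation": [[0, 0, 0], [0, 0, 0]], "grip": [0.8, 0.8], "force": 20}}

```text
clock: 13.6
tool_pos: [0.5198, -0.1987, 0.0293]
eef_rot: [-0.155, 0.988, -0.001, 0.001]
contact_force: [-3.7, 1.2, 23.0]
opening: 0.2
finger_force: 11.4
```

Contact only starts below an opening of 0.4 and it pushes the tool up. So the tips are riding on the bevelled top and sit higher than the nominal value says. I'll open, feel for the pad from above, and watch the force.

{"op": "jog_arm", "data": {"turn": [[0, 0, 0], [0, 0, 0], [0, 0, 0], [0, 0, 0], [0, 0, 0], [0, 0, 0], [0, 0, 0]], "translation": [[0, 0, 0], [0, 0, 0], [0, 0, 0], [0, 0, 0], [0, 0, 0], [0, 0, 0.004], [0, 0, 0.004]], "grip": [0.2, 0.2, 0.2, 0.2, 0.2, 0.2, 0.2]}}

```text
clock: 14.48
tool_pos: [0.5182, -0.1988, 0.022]
eef_rot: [-0.155, 0.988, 0.0, -0.001]
contact_force: [0.1, 0.2, -0.5]
opening: 0.797
finger_force: 0.0
```

{"op": "jog_arm", "data": {"turn": [[0, 0, 0], [0, 0, 0]], "translation": [[0, 0, 0.004], [0, 0, 0.004]], "grip": [0.2, 0.2]}}

```text
clock: 14.72
tool_pos: [0.5184, -0.1988, 0.0182]
eef_rot: [-0.155, 0.988, 0.0, -0.0]
contact_force: [0.1, -0.7, -0.1]
opening: 0.798
finger_force: 0.0
```

{"op": "jog_arm", "data": {"turn": [[0, 0, 0], [0, 0, 0]], "translation": [[0, 0, 0.003], [0, 0, 0.003]], "grip": [0.2, 0.2]}}

```text
clock: 14.98
tool_pos: [0.5186, -0.1988, 0.0155]
eef_rot: [-0.155, 0.988, 0.0, -0.0]
contact_force: [0.2, -0.2, -0.4]
opening: 0.802
finger_force: 0.0
```

{"op": "jog_arm", "data": {"turn": [[0, 0, 0], [0, 0, 0]], "translation": [[0, 0, 0.003], [0, 0, 0.003]], "grip": [0.2, 0.2]}}

```text
clock: 15.22
tool_pos: [0.5186, -0.1988, 0.0125]
eef_rot: [-0.155, 0.988, 0.0, -0.0]
contact_force: [0.1, 1.0, -0.3]
opening: 0.803
finger_force: 0.0
```

{"op": "jog_arm", "data": {"turn": [[0, 0, 0], [0, 0, 0]], "translation": [[0, 0, 0.003], [0, 0, 0.003]], "grip": [0.2, 0.2]}}

```text
clock: 15.48
tool_pos: [0.5186, -0.1988, 0.0095]
eef_rot: [-0.155, 0.988, 0.0, -0.0]
contact_force: [-0.2, 0.3, 0.0]
opening: 0.8
finger_force: 0.0
```

{"op": "jog_arm", "data": {"turn": [[0, 0, 0], [0, 0, 0]], "translation": [[0, 0, 0.002], [0, 0, 0.002]], "grip": [0.2, 0.2]}}

```text
clock: 15.72
tool_pos: [0.5187, -0.1988, 0.0075]
eef_rot: [-0.155, 0.988, 0.0, -0.0]
contact_force: [-0.7, 0.6, 0.1]
opening: 0.804
finger_force: 0.0
```

{"op": "jog_arm", "data": {"turn": [[0, 0, 0], [0, 0, 0], [0, 0, 0], [0, 0, 0], [0, 0, 0], [0, 0, 0], [0, 0, 0]], "translation": [[0, 0, 0], [0, 0, 0], [0, 0, 0], [0, 0, 0], [0, 0, 0], [0, 0, 0], [0, 0, 0]], "grip": [1, 1, 1, 1, 1, 1, 1], "force": 25}}

```text
clock: 16.6
tool_pos: [0.5188, -0.199, 0.0077]
eef_rot: [-0.154, 0.988, -0.0, 0.0]
contact_force: [0.4, 0.1, 0.4]
opening: 0.476
finger_force: 25.0
```

It's gripped at an opening of 0.476, which is 42 mm. So the reported TCP is effectively at fingertip level, about 2.7 mm above the tool's underside here. Lifting.

{"op": "jog_arm", "data": {"turn": [[0, 0, 0], [0, 0, 0], [0, 0, 0], [0, 0, 0], [0, 0, 0], [0, 0, 0], [0, 0, 0], [0, 0, 0]], "translation": [[0, 0, -0.005], [0, 0, -0.02], [0, 0, -0.05], [0, 0, -0.09], [0, 0, -0.13], [0, 0, -0.17], [0, 0, -0.19], [0, 0, -0.19]], "grip": [1, 1, 1, 1, 1, 1, 1, 1], "force": 35}}

```text
clock: 17.6
tool_pos: [0.5194, -0.1991, 0.1998]
eef_rot: [-0.154, 0.988, -0.001, 0.002]
contact_force: [-0.8, 0.6, -2.4]
opening: 0.471
finger_force: 35.0
```

```bash
python3 -c "
from h import *
plan((.5,0,.2,180),(.49,.225,.2,169.7))"
```

```text
clock 17.6 at [ 0.5194 -0.1991  0.1998] x-heading -162.2
t [-0.0422, 0.1955, -0.0005] r [-0.002, 0.003, 0.31] dist 0.2
t [-0.1014, 0.4128, -0.0008] r [-0.001, 0.004, 0.49] dist 0.425
```

{"op": "jog_arm", "data": {"turn": [[0, 0, 0.04], [0, 0, 0.1], [0, 0, 0.16], [0, 0, 0.22], [0, 0, 0.28], [0, 0, 0.33], [0, 0, 0.37], [0, 0, 0.41], [0, 0, 0.45], [0, 0, 0.49], [0, 0, 0.49], [0, 0, 0.49], [0, 0, 0.49]], "translation": [[-0.005, 0.025, 0], [-0.015, 0.07, 0], [-0.025, 0.115, 0], [-0.035, 0.16, 0], [-0.045, 0.2, 0], [-0.055, 0.24, 0], [-0.066, 0.28, 0], [-0.078, 0.32, 0], [-0.09, 0.365, 0], [-0.098, 0.4, 0], [-0.101, 0.413, 0], [-0.101, 0.413, 0], [-0.101, 0.413, 0]], "grip": [1, 1, 1, 1, 1, 1, 1, 1, 1, 1, 1, 1, 1]}}

```text
clock: 19.23
tool_pos: [0.489, 0.2226, 0.1973]
eef_rot: [0.091, 0.996, -0.001, -0.0]
contact_force: [-0.8, 0.1, -1.9]
opening: 0.473
finger_force: 35.0
```

```bash
python3 -c "
from h import *
s=r.get_state();print(s['opening'],s['tool_pos'])
im=cams.snapshot('wrist');cv2.imwrite('pics/s1.png',im[:,:,::-1])
for c in ['top','wrist']:
  cams.snapshot(c)
  print(c,[(d['position'].round(4) if hasattr(d['position'],'round') else d['position'],d['p']) for d in models.place_of(c,'slope_foot')[:2]])
"
```

```text
0.4730718400367895 [0.48902347 0.22261262 0.1973345 ]
top []
wrist []
```

View pics/s1.png

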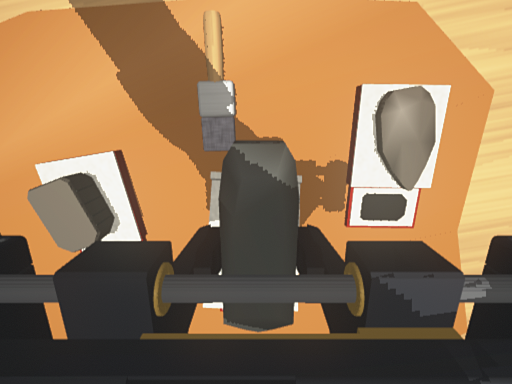

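The wrist view shows the axe head over the stand. The bed's lip corners are near (211,172) and (302,176). The hand axe sits on the core's plinth at (405,135).

Run:
```python
from h import *
from scipy.optimize import least_squares
P=cams.camera_params('top');im=cv2.imread('pics/top0.png')[:,:,::-1].copy()
hsv=cv2.cvtColor(im,cv2.COLOR_RGB2HSV)
m=(hsv[...,1]<70)&(hsv[...,2]>120)
L=[];Rr=[]
for row in range(150,192,2):
    c=np.flatnonzero(m[row,150:215])+150
    L.append((c.min()-.5,row));Rr.append((c.max()+.5,row))
print([(l[0],q[0]) for l,q in zip(L,Rr)])
near=[(c,np.flatnonzero(m[170:215,c]).max()+170.5) for c in range(163,190,3)];print(near)
a=np.radians(25)
def tr(p,q):
    f=np.array([p[0],p[1],.022]);h=np.array([np.cos(p[2]),np.sin(p[2]),0]);k=np.array([0,0,1.])
    x=h*np.cos(a)+k*np.sin(a);y=np.cross(k,h);z=np.cross(x,y)
    return f+q[0]*x+q[1]*y+q[2]*z
def d(l0,l1,pts):
    pts=np.array(pts,float);t=(l1-l0)/np.linalg.norm(l1-l0);e=pts-l0
    return e[:,0]*t[1]-e[:,1]*t[0]
def res(p):
    pr=lambda *q: proj(P,tr(p,q))[0]
    return np.r_[d(pr(0,.055,0),pr(.15,.055,0),L),d(pr(0,-.055,0),pr(.15,-.055,0),Rr),d(pr(-.004,.055,.012),pr(-.004,-.055,.012),near)]
s=least_squares(res,[.496,.22,-.18],loss='soft_l1');print(s.x,np.degrees(s.x[2]),np.abs(s.fun).mean())
w=cams.camera_params('wrist');print(unproj(w,[(211,172),(302,176)],.033))
```

```text
[(np.float64(165.5), np.float64(203.5)), (np.float64(164.5), np.float64(202.5)), (np.float64(164.5), np.float64(202.5)), (np.float64(163.5), np.float64(202.5)), (np.float64(163.5), np.float64(202.5)), (np.float64(163.5), np.float64(201.5)), (np.float64(163.5), np.float64(201.5)), (np.float64(162.5), np.float64(201.5)), (np.float64(162.5), np.float64(200.5)), (np.float64(161.5), np.float64(200.5)), (np.float64(161.5), np.float64(199.5)), (np.float64(161.5), np.float64(199.5)), (np.float64(161.5), np.float64(198.5)), (np.float64(160.5), np.float64(198.5)), (np.float64(160.5), np.float64(198.5)), (np.float64(159.5), np.float64(197.5)), (np.float64(159.5), np.float64(197.5)), (np.float64(159.5), np.float64(196.5)), (np.float64(158.5), np.float64(196.5)), (np.float64(158.5), np.float64(195.5)), (np.float64(158.5), np.float64(195.5))]
[(163, np.float64(197.5)), (166, np.float64(197.5)), (169, np.float64(198.5)), (172, np.float64(199.5)), (175, np.float64(200.5)), (178, np.float64(200.5)), (181, np.float64(214.5)), (184, np.float64(214.5)), (187, np.float64(214.5))]
[ 0.4879398   0.21870697 -0.24121466] -13.8205818993549 1.0068523518479022
[[0.47028609 0.16921392 0.033     ]
 [0.49462048 0.27517317 0.033     ]]
```

```bash
cat >> h.py <<'E'
def slope(u,n,foot=(.492,.220,.022),yaw=-13.3,a=25):
    y,a=np.radians([yaw,a]);h=np.array([np.cos(y),np.sin(y),0]);k=np.array([0,0,1.])
    p=np.array(foot)+u*(h*np.cos(a)+k*np.sin(a))+n*(k*np.cos(a)-h*np.sin(a))
    return (*p,np.degrees(y)+180,25)
E
python3 -c "
from h import *
print(slope(.069,.01))
plan(slope(.069,.1),slope(.069,.05),slope(.069,.012))"
```

```text
(np.float64(0.548745140114084), np.float64(0.20658601729331075), np.float64(0.060223737930474766), np.float64(166.7), 25)
clock 19.48 at [0.4891 0.2241 0.1977] x-heading 169.6
t [-0.0238, -0.0046, 0.0559] r [0.011, -0.436, 0.05] dist 0.061
t [-0.0449, -0.0056, 0.1013] r [0.011, -0.436, 0.05] dist 0.111
t [-0.061, -0.0064, 0.1357] r [0.011, -0.436, 0.05] dist 0.149
```

{"op": "jog_arm", "data": {"turn": [[0.003, -0.1, 0.012], [0.006, -0.2, 0.025], [0.008, -0.3, 0.038], [0.011, -0.4, 0.05], [0.011, -0.436, 0.05], [0.011, -0.436, 0.05], [0.011, -0.436, 0.05], [0.011, -0.436, 0.05], [0.011, -0.436, 0.05], [0.011, -0.436, 0.05], [0.011, -0.436, 0.05]], "translation": [[-0.006, -0.001, 0.014], [-0.012, -0.002, 0.028], [-0.018, -0.003, 0.042], [-0.0238, -0.0046, 0.056], [-0.0238, -0.0046, 0.056], [-0.032, -0.005, 0.075], [-0.0449, -0.0056, 0.1013], [-0.053, -0.006, 0.12], [-0.058, -0.0062, 0.13], [-0.061, -0.0064, 0.1357], [-0.061, -0.0064, 0.1357]], "grip": [1, 1, 1, 1, 1, 1, 1, 1, 1, 1, 1]}}

```text
clock: 20.85
tool_pos: [0.5477, 0.2073, 0.0621]
eef_rot: [0.113, 0.97, -0.025, 0.215]
contact_force: [0.2, 0.2, -1.7]
opening: 0.473
finger_force: 35.0
```

```bash
python3 -c "
from h import *
plan(slope(.069,.012),slope(.069,.003))
S=cams.snapshot('scene');PS=cams.camera_params('scene')
u,v=proj(PS,[.55,.2,.06])[0].astype(int)
c=cv2.resize(S[v-60:v+60,u-60:u+60],(480,480),interpolation=2)
c=(255*(c/255.)**.5).astype(np.uint8)
cv2.imwrite('pics/s2.png',c[:,:,::-1])"
```

```text
clock 20.85 at [0.5477 0.2073 0.0621] x-heading 166.7
t [-0.0003, -0.0005, 0.0002] r [-0.001, -0.001, 0.001] dist 0.001
t [-0.0003, -0.0005, 0.0092] r [-0.001, -0.001, 0.001] dist 0.009
```

View pics/s2.png

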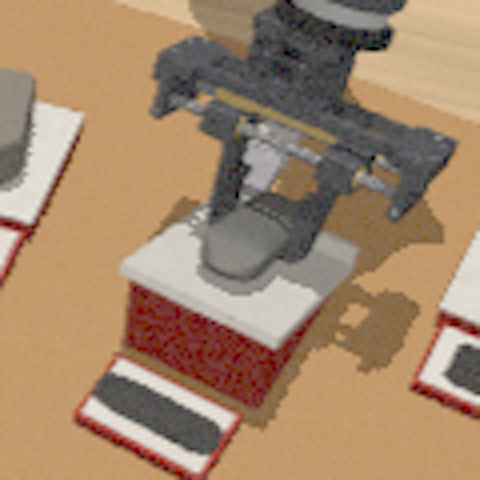

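The axe head hovers just over the middle of the bed at (245,240), square with it. I'll lower it in small steps until it touches.

{"op": "jog_arm", "data": {"turn": [[0, 0, 0], [0, 0, 0], [0, 0, 0]], "translation": [[0, 0, 0.003], [0, 0, 0.006], [0, 0, 0.006]], "grip": [1, 1, 1]}}

```text
clock: 21.28
tool_pos: [0.5502, 0.2076, 0.0567]
eef_rot: [0.112, 0.97, -0.025, 0.215]
contact_force: [-0.8, -0.6, -0.9]
opening: 0.468
finger_force: 35.0
```

{"op": "jog_arm", "data": {"turn": [[0, 0, 0], [0, 0, 0]], "translation": [[0, 0, 0.002], [0, 0, 0.002]], "grip": [1, 1]}}

```text
clock: 21.52
tool_pos: [0.551, 0.2072, 0.0547]
eef_rot: [0.112, 0.97, -0.025, 0.215]
contact_force: [0.4, -0.7, -1.7]
opening: 0.474
finger_force: 35.0
```

{"op": "jog_arm", "data": {"turn": [[0, 0, 0], [0, 0, 0]], "translation": [[0, 0, 0.001], [0, 0, 0.001]], "grip": [1, 1]}}

```text
clock: 21.78
tool_pos: [0.5514, 0.2071, 0.0538]
eef_rot: [0.112, 0.97, -0.025, 0.215]
contact_force: [-0.9, -0.5, -1.5]
opening: 0.471
finger_force: 35.0
```

{"op": "jog_arm", "data": {"turn": [[0, 0, 0], [0, 0, 0]], "translation": [[0, 0, 0.0015], [0, 0, 0.0015]], "grip": [1, 1]}}

```text
clock: 22.02
tool_pos: [0.552, 0.207, 0.0524]
eef_rot: [0.112, 0.97, -0.025, 0.215]
contact_force: [0.4, 0.2, -1.8]
opening: 0.473
finger_force: 35.0
```

{"op": "jog_arm", "data": {"turn": [[0, 0, 0], [0, 0, 0]], "translation": [[0, 0, 0.0015], [0, 0, 0.0015]], "grip": [1, 1]}}

```text
clock: 22.28
tool_pos: [0.5523, 0.207, 0.052]
eef_rot: [0.112, 0.97, -0.025, 0.215]
contact_force: [-5.2, -0.6, 7.6]
opening: 0.47
finger_force: 35.0
```

Contact at 8 N. Releasing and backing off.

{"op": "jog_arm", "data": {"turn": [[0, 0, 0], [0, 0, 0], [0, 0, 0], [0, 0, 0], [0, 0, 0], [0, 0, 0], [0, 0, 0], [0, 0, 0], [0, 0, 0], [0, 0, 0], [0, 0, 0]], "translation": [[0, 0, 0], [0, 0, 0], [0, 0, 0], [0, 0, 0], [0, 0, -0.005], [0, 0, -0.02], [0, 0, -0.05], [0, 0, -0.09], [0, 0, -0.13], [0, 0, -0.14], [0, 0, -0.14]], "grip": [0.48, 0.44, 0.3, 0.2, 0.1, 0, 0, 0, 0, 0, 0], "force": 10}}

```text
clock: 23.65
tool_pos: [0.4946, 0.2215, 0.1795]
eef_rot: [0.112, 0.97, -0.024, 0.216]
contact_force: [0.4, 0.3, 0.4]
opening: 0.998
finger_force: 0.0
```

```bash
python3 -c "
from h import *
print(r.get_state()['tool_pos'])
im=cams.snapshot('wrist')
cv2.imwrite('pics/s3.png',im[:,:,::-1])
P=cams.camera_params('wrist')
for n in ['polished_axe','slope_foot']: print(n,[(np.round(d['position'],4).tolist(),round(d['p'],2)) for d in models.place_of('wrist',n)[:2]])
for u in (0,.063): print(proj(P,slope(u,0)[:3]))
plan((.48,.1,.2,180),(.478,.003,.2,185))"
```

```text
[0.49456067 0.2214829  0.17947137]
polished_axe [([0.5511, 0.2073, 0.0478], 0.63)]
slope_foot [([0.4966, 0.2167, 0.0211], 0.82)]
[[257.41631152 120.19908196]]
[[257.35401927 179.00328693]]
clock 23.8 at [0.4949 0.2203 0.1778] x-heading 166.8
t [-0.0211, -0.1206, -0.0147] r [-0.05, 0.434, -0.227] dist 0.123
t [-0.0395, -0.2154, -0.0062] r [-0.069, 0.432, -0.313] dist 0.219
```

View pics/s3.png

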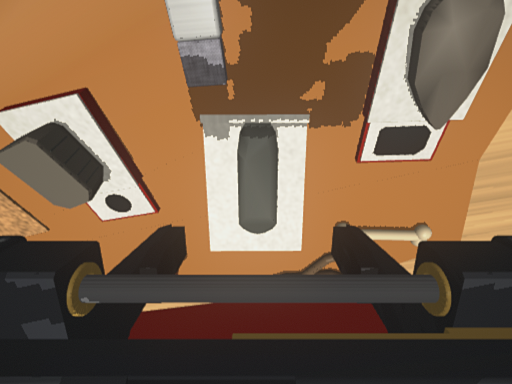

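The axe head lies centred and straight on the bed against the lip, at (257,178). Next is the core.

```bash
python3 -c "
from h import *
plan((.49,.1,.2,180),(.478,.002,.2,190))"
```

```text
clock 23.8 at [0.4949 0.2203 0.1778] x-heading 166.8
t [-0.03, -0.1183, -0.0106] r [-0.05, 0.434, -0.227] dist 0.122
t [-0.0397, -0.2164, -0.0061] r [-0.088, 0.43, -0.399] dist 0.22
```

{"op": "jog_arm", "data": {"turn": [[-0.01, 0.12, -0.05], [-0.02, 0.24, -0.12], [-0.04, 0.36, -0.18], [-0.05, 0.434, -0.227], [-0.06, 0.434, -0.28], [-0.075, 0.432, -0.34], [-0.088, 0.43, -0.399], [-0.088, 0.43, -0.399], [-0.088, 0.43, -0.399], [-0.088, 0.43, -0.399]], "translation": [[-0.007, -0.03, -0.006], [-0.015, -0.06, -0.01], [-0.022, -0.09, -0.011], [-0.03, -0.118, -0.0106], [-0.033, -0.16, -0.009], [-0.037, -0.195, -0.007], [-0.0397, -0.2164, -0.0061], [-0.0397, -0.2164, -0.0061], [-0.0397, -0.2164, -0.0061], [-0.0397, -0.2164, -0.0061]], "grip": [0, 0, 0, 0, 0, 0, 0, 0, 0, 0]}}

```text
clock: 25.05
tool_pos: [0.4783, 0.004, 0.2004]
eef_rot: [-0.089, 0.996, 0.0, 0.0]
contact_force: [-0.1, 0.2, -0.7]
opening: 1.003
finger_force: 0.0
```

```bash
python3 -c "
from h import *
im,P=look([('core',.062),('plinth_hammerstone',.022)],'c1')
m=white(im,P,np.array((.486,.003)),.07,.022)
cs,_=cv2.findContours(m.astype(np.uint8),0,1);c=max(cs,key=cv2.contourArea)
print(rect(P,m,.022)); print(np.round(unproj(P,cv2.approxPolyDP(cv2.convexHull(c),4,True).reshape(-1,2),.022)[:,:2],4).tolist())
"
```

```text
core 0.62 (array([ 4.846e+02, -2.000e-01], dtype=float32), array([85.3, 54.1], dtype=float32), 9.8, 'centroid', array([ 4.841e+02, -3.000e-01]))
   place [([0.4851, -0.0006, 0.0166], 0.96)]
plinth_hammerstone 0.74 (array([510.7,   1.8], dtype=float32), array([174. , 100.8], dtype=float32), 178.8, 'centroid', array([508.4,   1.9]))
plinth_hammerstone 0.22 (array([701. ,   2.1], dtype=float32), array([65.1, 64.4], dtype=float32), 100.2, 'centroid', array([700.6,   3.8]))
   place []
(array([508.7,   2. ], dtype=float32), array([169.8,  98.9], dtype=float32), 179.0, 'centroid', array([505.4,   2. ]))
[[0.4246, -0.0452], [0.4249, 0.052], [0.536, 0.0507], [0.5938, 0.0389], [0.591, -0.0404], [0.5338, -0.0478]]
```

View pics/c1.png

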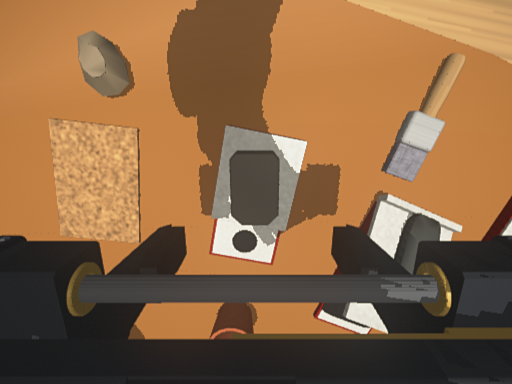

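The wrist view shows the core at (255,187) on the hammerstone's plinth (disc card at 244,240), aligned with the fingers. The pad is empty at (97,180).

```bash
python3 -c "
from h import *
plan((.485,-.0005,.032,190),(.532,-.205,.12,190),(.532,-.205,.02,190),(.532,-.205,.017,190))"
```

```text
clock 25.3 at [0.4782 0.0028 0.2004] x-heading -169.9
t [-0.0061, -0.0044, 0.1684] r [-0.0, 0.0, 0.002] dist 0.169
t [-0.0165, -0.214, 0.0804] r [-0.0, 0.0, 0.002] dist 0.229
t [-0.0165, -0.214, 0.1804] r [-0.0, 0.0, 0.002] dist 0.28
t [-0.0165, -0.214, 0.1834] r [-0.0, 0.0, 0.002] dist 0.282
```

{"op": "jog_arm", "data": {"turn": [[0, 0, 0], [0, 0, 0], [0, 0, 0], [0, 0, 0], [0, 0, 0], [0, 0, 0], [0, 0, 0], [0, 0, 0], [0, 0, 0], [0, 0, 0], [0, 0, 0], [0, 0, 0], [0, 0, 0], [0, 0, 0], [0, 0, 0], [0, 0, 0], [0, 0, 0]], "translation": [[-0.006, -0.0044, 0.04], [-0.006, -0.0044, 0.09], [-0.006, -0.0044, 0.125], [-0.006, -0.0044, 0.15], [-0.006, -0.0044, 0.163], [-0.006, -0.0044, 0.1684], [-0.006, -0.0044, 0.1684], [-0.006, -0.0044, 0.1684], [-0.006, -0.0044, 0.1684], [-0.006, -0.0044, 0.1684], [-0.006, -0.0044, 0.1684], [-0.006, -0.0044, 0.1684], [-0.006, -0.0044, 0.1684], [-0.006, -0.0044, 0.163], [-0.006, -0.0044, 0.14], [-0.006, -0.0044, 0.1], [-0.006, -0.0044, 0.08]], "grip": [0.1, 0.1, 0.1, 0.1, 0.1, 0.1, 0.1, 1, 1, 1, 1, 1, 1, 1, 1, 1, 1], "force": 35}}

```text
clock: 27.42
tool_pos: [0.4848, -0.0016, 0.1218]
eef_rot: [-0.087, 0.996, -0.0, 0.0]
contact_force: [0.4, -1.2, -3.1]
opening: 0.614
finger_force: 35.0
```

{"op": "jog_arm", "data": {"turn": [[0, 0, 0], [0, 0, 0], [0, 0, 0], [0, 0, 0], [0, 0, 0], [0, 0, 0], [0, 0, 0], [0, 0, 0], [0, 0, 0], [0, 0, 0], [0, 0, 0], [0, 0, 0]], "translation": [[-0.001, -0.03, 0], [-0.004, -0.08, 0], [-0.006, -0.13, 0], [-0.009, -0.18, 0], [-0.0105, -0.205, 0.01], [-0.0105, -0.21, 0.04], [-0.0105, -0.21, 0.075], [-0.0105, -0.21, 0.092], [-0.0105, -0.21, 0.1], [-0.0105, -0.21, 0.103], [-0.0105, -0.21, 0.103], [-0.0105, -0.21, 0.103]], "grip": [1, 1, 1, 1, 1, 1, 1, 1, 1, 1, 1, 1]}}

```text
clock: 28.92
tool_pos: [0.5322, -0.2063, 0.0181]
eef_rot: [-0.087, 0.996, -0.0, 0.001]
contact_force: [0.4, 0.2, -2.4]
opening: 0.612
finger_force: 35.0
```

{"op": "jog_arm", "data": {"turn": [[0, 0, 0], [0, 0, 0]], "translation": [[0, 0, 0.0015], [0, 0, 0.0015]], "grip": [1, 1]}}

```text
clock: 29.18
tool_pos: [0.5317, -0.2063, 0.016]
eef_rot: [-0.087, 0.996, -0.0, 0.0]
contact_force: [-0.2, 0.1, -2.5]
opening: 0.606
finger_force: 35.0
```

{"op": "jog_arm", "data": {"turn": [[0, 0, 0], [0, 0, 0]], "translation": [[0, 0, 0.001], [0, 0, 0.001]], "grip": [1, 1]}}

```text
clock: 29.42
tool_pos: [0.5318, -0.2063, 0.0153]
eef_rot: [-0.087, 0.996, -0.0, 0.0]
contact_force: [-0.5, -0.5, 5.2]
opening: 0.607
finger_force: 35.0
```

{"op": "jog_arm", "data": {"turn": [[0, 0, 0], [0, 0, 0]], "translation": [[0, 0, 0.001], [0, 0, 0.001]], "grip": [1, 1]}}

```text
clock: 29.68
tool_pos: [0.5318, -0.2063, 0.0153]
eef_rot: [-0.087, 0.996, -0.001, 0.0]
contact_force: [-4.1, -0.7, 12.3]
opening: 0.609
finger_force: 35.0
```

{"op": "jog_arm", "data": {"turn": [[0, 0, 0], [0, 0, 0], [0, 0, 0], [0, 0, 0], [0, 0, 0], [0, 0, 0], [0, 0, 0], [0, 0, 0], [0, 0, 0], [0, 0, 0]], "translation": [[0, 0, -0.001], [0, 0, -0.001], [0, 0, -0.001], [0, 0, -0.001], [0, 0, -0.02], [0, 0, -0.06], [0, 0, -0.11], [0, 0, -0.16], [0, 0, -0.185], [0, 0, -0.185]], "grip": [0.3, 0.2, 0.1, 0, 0, 0, 0, 0, 0, 0], "force": 10}}

```text
clock: 30.92
tool_pos: [0.5329, -0.2063, 0.2018]
eef_rot: [-0.087, 0.996, -0.001, 0.002]
contact_force: [-0.0, -0.2, -1.6]
opening: 0.997
finger_force: 0.0
```

```bash
python3 -c "
from h import *
look([('core',.049)])
plan((.43,-.39,.2,171))"
```

```text
core 0.63 (array([ 528.5, -207.4], dtype=float32), array([82.5, 54. ], dtype=float32), 7.9, 'centroid', array([ 527.7, -206.9]))
   place [([0.5327, -0.2061, 0.0022], 0.59)]
clock 31.07 at [ 0.5307 -0.2063  0.1981] x-heading -170.0
t [0.1312, -0.1634, -0.0017] r [-0.0, -0.002, 0.332] dist 0.21
```

{"op": "jog_arm", "data": {"turn": [[0, 0, 0.06], [0, 0, 0.13], [0, 0, 0.2], [0, 0, 0.27], [0, 0, 0.332], [0, 0, 0.332], [0, 0, 0.332], [0, 0, 0.332]], "translation": [[0.026, -0.033, 0], [0.052, -0.066, 0], [0.08, -0.1, 0], [0.106, -0.133, 0], [0.131, -0.1634, -0.0017], [0.131, -0.1634, -0.0017], [0.131, -0.1634, -0.0017], [0.131, -0.1634, -0.0017]], "grip": [0, 0, 0, 0, 0, 0, 0, 0]}}

```text
clock: 32.08
tool_pos: [0.4319, -0.3882, 0.2002]
eef_rot: [0.077, 0.997, 0.001, -0.0]
contact_force: [-0.1, 0.0, -0.2]
opening: 1.0
finger_force: 0.0
```

```bash
cat >> h.py <<'E'
def plinth(im,P,xy):
    m=white(im,P,np.array(xy),.06,.022)
    cs,_=cv2.findContours(m.astype(np.uint8),0,1);c=max(cs,key=cv2.contourArea)
    print(rect(P,m,.022),np.round(unproj(P,cv2.approxPolyDP(cv2.convexHull(c),4,True).reshape(-1,2),.022)[:,:2],4).tolist())
E
python3 -c "
from h import *
im,P=look([('hammerstone',.043),('plinth_hand_axe',.022)],'hm')
plinth(im,P,(.449,-.399))
plan((.437,-.391,.2,171))"
```

```text
hammerstone 0.78 (array([ 438.1, -392.3], dtype=float32), array([51.1, 51. ], dtype=float32), 126.1, 'centroid', array([ 438. , -392.1]))
hammerstone 0.77 (array([ 269.4, -455.1], dtype=float32), array([49.8, 45.3], dtype=float32), 31.5, 'centroid', array([ 269.2, -455. ]))
   place [([0.2619, -0.4573, -0.0029], 0.91), ([0.4349, -0.3893, 0.0223], 0.7)]
plinth_hand_axe 0.72 (array([ 474.6, -404.5], dtype=float32), array([175., 102.], dtype=float32), 170.5, 'centroid', array([ 471.7, -403.8]))
   place []
(array([ 472.8, -404.4], dtype=float32), array([169.5,  98.8], dtype=float32), 170.2, 'centroid', array([ 469.5, -403.8])) [[0.3823, -0.438], [0.3996, -0.3418], [0.5151, -0.3622], [0.5628, -0.3792], [0.5491, -0.4569], [0.4901, -0.4575]]
clock 32.33 at [ 0.4315 -0.3893  0.2006] x-heading 171.1
t [-0.0057, -0.0008, 0.0006] r [-0.0, 0.0, 0.001] dist 0.006
```

View pics/hm.png

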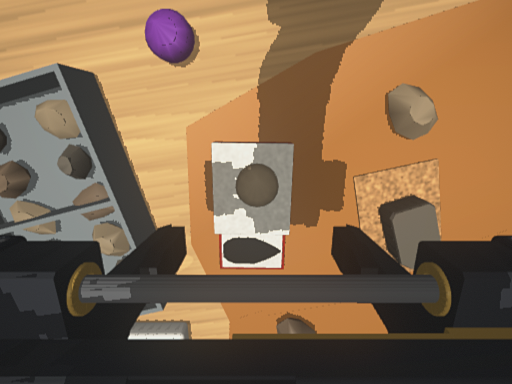

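The wrist view shows the hammerstone at (257,185) on the plinth with the teardrop card (250,250). The core is on the pad at (410,230), and the purple decoy is at (170,36).

{"op": "jog_arm", "data": {"turn": [[0, 0, 0], [0, 0, 0], [0, 0, 0], [0, 0, 0], [0, 0, 0], [0, 0, 0], [0, 0, 0], [0, 0, 0], [0, 0, 0], [0, 0, 0], [0, 0, 0], [0, 0, 0], [0, 0, 0], [0, 0, 0], [0, 0, 0], [0, 0, 0], [0, 0, 0], [0, 0, 0]], "translation": [[-0.006, -0.001, 0.04], [-0.006, -0.001, 0.09], [-0.006, -0.001, 0.125], [-0.006, -0.001, 0.15], [-0.006, -0.001, 0.165], [-0.006, -0.001, 0.1715], [-0.006, -0.001, 0.1715], [-0.006, -0.001, 0.1715], [-0.006, -0.001, 0.1715], [-0.006, -0.001, 0.1715], [-0.006, -0.001, 0.1715], [-0.006, -0.001, 0.1715], [-0.006, -0.001, 0.1715], [-0.006, -0.001, 0.1715], [-0.006, -0.001, 0.166], [-0.006, -0.001, 0.14], [-0.006, -0.001, 0.1], [-0.006, -0.001, 0.08]], "grip": [0.1, 0.1, 0.1, 0.1, 0.1, 0.1, 0.1, 1, 1, 1, 1, 1, 1, 1, 1, 1, 1, 1], "force": 30}}

```text
clock: 34.58
tool_pos: [0.4372, -0.3922, 0.1221]
eef_rot: [0.079, 0.997, -0.0, 0.001]
contact_force: [-1.2, 0.5, -1.5]
opening: 0.55
finger_force: 30.0
```

```bash
python3 -c "
from h import *
plan((.4848,.0022,.121,180),(.4848,.0022,.032,180))"
```

```text
clock 34.58 at [ 0.4372 -0.3922  0.1221] x-heading 171.0
t [0.0148, 0.397, 0.0008] r [-0.001, 0.001, -0.157] dist 0.397
t [0.0149, 0.397, 0.0898] r [-0.001, 0.001, -0.157] dist 0.407
```

{"op": "jog_arm", "data": {"turn": [[0, 0, -0.01], [0, 0, -0.03], [0, 0, -0.05], [0, 0, -0.07], [0, 0, -0.09], [0, 0, -0.11], [0, 0, -0.13], [0, 0, -0.15], [0, 0, -0.157], [0, 0, -0.157], [0, 0, -0.157], [0, 0, -0.157], [0, 0, -0.157], [0, 0, -0.157], [0, 0, -0.157]], "translation": [[0.001, 0.025, 0], [0.003, 0.07, 0], [0.005, 0.12, 0], [0.007, 0.17, 0], [0.009, 0.22, 0], [0.011, 0.27, 0], [0.013, 0.32, 0], [0.0145, 0.365, 0], [0.015, 0.39, 0], [0.015, 0.397, 0.02], [0.015, 0.397, 0.05], [0.015, 0.397, 0.075], [0.015, 0.397, 0.086], [0.015, 0.397, 0.0895], [0.015, 0.397, 0.0895]], "grip": [1, 1, 1, 1, 1, 1, 1, 1, 1, 1, 1, 1, 1, 1, 1]}}

```text
clock: 36.45
tool_pos: [0.4845, 0.0026, 0.0314]
eef_rot: [0.0, 1.0, -0.0, 0.0]
contact_force: [-0.4, -0.3, -1.9]
opening: 0.556
finger_force: 30.0
```

{"op": "jog_arm", "data": {"turn": [[0, 0, 0], [0, 0, 0]], "translation": [[0, 0, 0.0015], [0, 0, 0.0015]], "grip": [1, 1]}}

```text
clock: 36.7
tool_pos: [0.4845, 0.0025, 0.0299]
eef_rot: [0.0, 1.0, -0.0, 0.0]
contact_force: [-1.2, -1.4, -2.9]
opening: 0.55
finger_force: 30.0
```

{"op": "jog_arm", "data": {"turn": [[0, 0, 0], [0, 0, 0]], "translation": [[0, 0, 0.001], [0, 0, 0.001]], "grip": [1, 1]}}

```text
clock: 36.95
tool_pos: [0.4845, 0.0025, 0.0294]
eef_rot: [0.0, 1.0, -0.0, 0.001]
contact_force: [-0.8, -0.1, 6.3]
opening: 0.549
finger_force: 30.0
```

Contact. Releasing, then on towards the hand axe.

{"op": "jog_arm", "data": {"turn": [[0, 0, 0], [0, 0, 0], [0, 0, 0], [0, 0, 0], [0, 0, 0], [0, 0, 0], [0, 0, 0], [0, 0, 0], [0, 0, 0], [0, 0, 0]], "translation": [[0, 0, 0], [0, 0, 0], [0, 0, 0], [0, 0, 0], [0, 0, -0.02], [0, 0, -0.06], [0, 0, -0.11], [0, 0, -0.16], [0, 0, -0.17], [0, 0, -0.17]], "grip": [0.4, 0.3, 0.15, 0, 0, 0, 0, 0, 0, 0], "force": 10}}

```text
clock: 38.2
tool_pos: [0.4842, 0.0022, 0.1985]
eef_rot: [0.0, 1.0, -0.0, 0.0]
contact_force: [-0.0, 0.3, -0.4]
opening: 0.999
finger_force: 0.0
```

```bash
python3 -c "
from h import *
im,P=look([('hammerstone',.043)]);plinth(im,P,(.486,.003))
plan((.46,.2,.2,180),(.465,.392,.2,180))"
```

```text
hammerstone 0.64 (array([483.8,   2.1], dtype=float32), array([52.6, 49.2], dtype=float32), 0.0, 'centroid', array([483.9,   2. ]))
   place [([0.4823, 0.0052, 0.0244], 0.66)]
(array([507.8,   2.1], dtype=float32), array([169.1,  98.5], dtype=float32), 179.0, 'centroid', array([504.4,   2.1])) [[0.4241, 0.0515], [0.5416, 0.0502], [0.5924, 0.04], [0.591, -0.0385], [0.5403, -0.0473], [0.4241, -0.045]]
clock 38.35 at [0.4832 0.0024 0.197 ] x-heading 180.0
t [0.0232, 0.1976, -0.003] r [-0.001, -0.003, -0.0] dist 0.199
t [0.0182, 0.3896, -0.0032] r [-0.001, -0.003, -0.0] dist 0.39
```

Hammerstone centred within 2 mm. Now the hand axe.

{"op": "jog_arm", "data": {"turn": [[0, 0, 0], [0, 0, 0], [0, 0, 0], [0, 0, 0], [0, 0, 0], [0, 0, 0], [0, 0, 0], [0, 0, 0], [0, 0, 0], [0, 0, 0], [0, 0, 0]], "translation": [[0.006, 0.05, -0.003], [0.012, 0.1, -0.003], [0.018, 0.15, -0.003], [0.022, 0.2, -0.003], [0.022, 0.25, -0.003], [0.02, 0.3, -0.003], [0.019, 0.35, -0.003], [0.018, 0.39, -0.003], [0.018, 0.39, -0.003], [0.018, 0.39, -0.003], [0.018, 0.39, -0.003]], "grip": [0, 0, 0, 0, 0, 0, 0, 0, 0, 0, 0]}}

```text
clock: 39.72
tool_pos: [0.4666, 0.3906, 0.2007]
eef_rot: [0.001, 1.0, -0.001, -0.0]
contact_force: [0.4, -0.2, -0.5]
opening: 0.999
finger_force: 0.0
```

```bash
python3 -c "
from h import *
im,P=look([('flint_hand_axe',.04)],'ha');plinth(im,P,(.47,.396))
m=models.masks_of('wrist','flint_hand_axe')[0]['pixels']
w=unproj(P,np.argwhere(m)[:,::-1],.04)[:,:2]*1000
b=w.mean(0)
for i in range(8): print(i, end=' ')
C=np.cov((w-b).T);e,v=np.linalg.eigh(C);a=v[:,1]*np.sign(v[0,1]);t=(w-b)@a;n=(w-b)@[-a[1],a[0]]
print('pca yaw',np.degrees(np.arctan2(a[1],a[0])),b)
for lo in range(-60,70,10):
    k=(t>lo)&(t<=lo+10)
    if k.any(): print(lo+5,round(n[k].min(),1),round(n[k].max(),1))
"
```

```text
flint_hand_axe 0.75 (array([475.3, 393.6], dtype=float32), array([117.2,  58.9], dtype=float32), 179.8, 'centroid', array([468.4, 393.4]))
flint_hand_axe 0.32 (array([490.2,  87. ], dtype=float32), array([104.9,  21.9], dtype=float32), 164.7, 'centroid', array([503.2,  80.5]))
   place [([0.4704, 0.3934, 0.0229], 0.62)]
(array([496.8, 388.8], dtype=float32), array([169.8,  99. ], dtype=float32), 168.9, 'centroid', array([492.7, 390.3])) [[0.4052, 0.3574], [0.4241, 0.4533], [0.5335, 0.4314], [0.587, 0.411], [0.5717, 0.3332], [0.511, 0.3359]]
0 1 2 3 4 5 6 7 pca yaw -0.812150152168442 [466.25744362 393.46059313]
-45 -22.9 21.7
-35 -26.4 26.7
-25 -28.8 29.4
-15 -28.9 28.7
-5 -29.0 29.1
5 -29.1 29.5
15 -29.2 29.7
25 -26.8 27.5
35 -23.2 21.9
45 -18.3 18.5
55 -13.4 13.9
65 -5.9 7.9
```

View pics/ha.png

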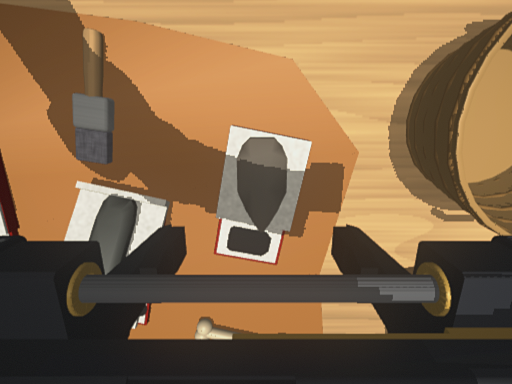

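The wrist view shows the hand axe at (262,185) on the plinth with the block card (249,240), its point away from the robot.

{"op": "jog_arm", "data": {"turn": [[0, 0, 0], [0, 0, 0], [0, 0, 0], [0, 0, 0], [0, 0, 0], [0, 0, 0], [0, 0, 0], [0, 0, 0], [0, 0, 0], [0, 0, 0], [0, 0, 0], [0, 0, 0], [0, 0, 0], [0, 0, 0], [0, 0, 0], [0, 0, 0], [0, 0, 0], [0, 0, 0]], "translation": [[0.0005, 0.003, 0.04], [0.0005, 0.003, 0.09], [0.0005, 0.003, 0.125], [0.0005, 0.003, 0.15], [0.0005, 0.003, 0.167], [0.0005, 0.003, 0.1735], [0.0005, 0.003, 0.1735], [0.0005, 0.003, 0.1735], [0.0005, 0.003, 0.1735], [0.0005, 0.003, 0.1735], [0.0005, 0.003, 0.1735], [0.0005, 0.003, 0.1735], [0.0005, 0.003, 0.1735], [0.0005, 0.003, 0.1735], [0.0005, 0.003, 0.168], [0.0005, 0.003, 0.14], [0.0005, 0.003, 0.1], [0.0005, 0.003, 0.05]], "grip": [0, 0, 0, 0, 0, 0, 0, 1, 1, 1, 1, 1, 1, 1, 1, 1, 1, 1], "force": 40}}

```text
clock: 42.18
tool_pos: [0.4649, 0.3951, 0.1514]
eef_rot: [-0.0, 1.0, -0.001, -0.001]
contact_force: [0.5, 0.2, -2.5]
opening: 0.654
finger_force: 40.0
```

```bash
python3 -c "
from h import *
s=r.get_state();print(s['opening'],s['tool_pos'])
th=np.radians(-10);g=np.array([.450,-.400])-.0045*np.array([np.cos(th),np.sin(th)]);print(g)
plan((.49,0,.15,180),(*g,.15,170),(*g,.03,170))"
```

```text
0.6540373398760528 [0.46490718 0.39514367 0.15143938]
[ 0.44556837 -0.39921858]
clock 42.17 at [0.4649 0.3951 0.1514] x-heading -180.0
t [-0.0249, -0.3952, 0.002] r [-0.002, -0.002, 0.0] dist 0.396
t [0.0197, -0.7944, 0.0028] r [-0.002, -0.002, 0.175] dist 0.795
t [0.0194, -0.7942, 0.1228] r [-0.002, -0.002, 0.175] dist 0.804
```

{"op": "jog_arm", "data": {"turn": [[0, 0, 0], [0, 0, 0], [0, 0, 0], [0, 0, 0], [0, 0, 0], [0, 0, 0], [0, 0, 0], [0, 0, 0], [0, 0, 0], [0, 0, 0.02], [0, 0, 0.05], [0, 0, 0.08], [0, 0, 0.11], [0, 0, 0.14], [0, 0, 0.16], [0, 0, 0.175], [0, 0, 0.175], [0, 0, 0.175], [0, 0, 0.175], [0, 0, 0.175]], "translation": [[-0.002, -0.025, 0], [-0.006, -0.075, 0], [-0.009, -0.125, 0], [-0.012, -0.175, 0], [-0.015, -0.225, 0], [-0.018, -0.275, 0], [-0.021, -0.325, 0], [-0.025, -0.375, 0], [-0.022, -0.425, 0], [-0.017, -0.475, 0], [-0.012, -0.525, 0], [-0.006, -0.575, 0], [0, -0.625, 0], [0.006, -0.675, 0], [0.012, -0.725, 0], [0.017, -0.77, 0.002], [0.0195, -0.794, 0.003], [0.0195, -0.794, 0.03], [0.0195, -0.794, 0.06], [0.0195, -0.794, 0.08]], "grip": [1, 1, 1, 1, 1, 1, 1, 1, 1, 1, 1, 1, 1, 1, 1, 1, 1, 1, 1, 1]}}

```text
clock: 44.68
tool_pos: [0.4456, -0.3979, 0.07]
eef_rot: [0.087, 0.996, 0.001, -0.001]
contact_force: [0.3, 1.3, -2.4]
opening: 0.654
finger_force: 40.0
```

```bash
python3 -c "
from h import *
plan((.4456,-.3992,.03,170))"
```

```text
clock 44.67 at [ 0.4456 -0.3979  0.07  ] x-heading 170.0
t [-0.0003, -0.0014, 0.04] r [0.001, -0.001, -0.0] dist 0.04
```

{"op": "jog_arm", "data": {"turn": [[0, 0, 0], [0, 0, 0], [0, 0, 0], [0, 0, 0], [0, 0, 0]], "translation": [[0, 0, 0.015], [0, 0, 0.03], [0, 0, 0.038], [0, 0, 0.041], [0, 0, 0.041]], "grip": [1, 1, 1, 1, 1]}}

```text
clock: 45.3
tool_pos: [0.4464, -0.3985, 0.0308]
eef_rot: [0.087, 0.996, -0.0, 0.0]
contact_force: [0.4, -1.4, -3.7]
opening: 0.653
finger_force: 40.0
```

{"op": "jog_arm", "data": {"turn": [[0, 0, 0], [0, 0, 0]], "translation": [[0, 0, 0.001], [0, 0, 0.001]], "grip": [1, 1]}}

```text
clock: 45.55
tool_pos: [0.4463, -0.3985, 0.0299]
eef_rot: [0.088, 0.996, -0.0, 0.0]
contact_force: [-0.8, 0.0, -2.8]
opening: 0.65
finger_force: 40.0
```

{"op": "jog_arm", "data": {"turn": [[0, 0, 0], [0, 0, 0]], "translation": [[0, 0, 0.001], [0, 0, 0.001]], "grip": [1, 1]}}

```text
clock: 45.8
tool_pos: [0.4461, -0.3984, 0.0286]
eef_rot: [0.087, 0.996, -0.0, 0.0]
contact_force: [0.3, 0.4, -3.6]
opening: 0.658
finger_force: 40.0
```

{"op": "jog_arm", "data": {"turn": [[0, 0, 0], [0, 0, 0]], "translation": [[0, 0, 0.001], [0, 0, 0.001]], "grip": [1, 1]}}

```text
clock: 46.05
tool_pos: [0.4462, -0.3985, 0.0283]
eef_rot: [0.087, 0.996, -0.0, 0.0]
contact_force: [-2.5, 0.9, 4.2]
opening: 0.652
finger_force: 40.0
```

{"op": "jog_arm", "data": {"turn": [[0, 0, 0], [0, 0, 0]], "translation": [[0, 0, 0.001], [0, 0, 0.001]], "grip": [1, 1]}}

```text
clock: 46.3
tool_pos: [0.4462, -0.3984, 0.0282]
eef_rot: [0.087, 0.996, -0.001, 0.0]
contact_force: [-3.6, 2.2, 13.0]
opening: 0.651
finger_force: 40.0
```

{"op": "jog_arm", "data": {"turn": [[0, 0, 0], [0, 0, 0], [0, 0, 0], [0, 0, 0], [0, 0, 0], [0, 0, 0], [0, 0, 0], [0, 0, 0], [0, 0, 0], [0, 0, 0]], "translation": [[0, 0, -0.001], [0, 0, -0.001], [0, 0, -0.001], [0, 0, -0.001], [0, 0, -0.02], [0, 0, -0.06], [0, 0, -0.11], [0, 0, -0.16], [0, 0, -0.17], [0, 0, -0.17]], "grip": [0.3, 0.2, 0.1, 0, 0, 0, 0, 0, 0, 0], "force": 10}}

```text
clock: 47.55
tool_pos: [0.4461, -0.3985, 0.1976]
eef_rot: [0.088, 0.996, -0.001, 0.001]
contact_force: [0.3, 1.2, 0.1]
opening: 1.002
finger_force: 0.0
```

```bash
python3 -c "
from h import *
im,P=look([('flint_hand_axe',.04)]);plinth(im,P,(.45,-.4))
plan((.524,-.2065,.2,190))"
```

```text
flint_hand_axe 0.65 (array([ 454.5, -399.8], dtype=float32), array([117.,  60.], dtype=float32), 170.3, 'centroid', array([ 446.8, -399. ]))
   place [([0.4486, -0.4015, 0.0254], 0.79)]
(array([ 471.3, -403.5], dtype=float32), array([167.5,  98.5], dtype=float32), 170.3, 'centroid', array([ 468.1, -402.9])) [[0.3976, -0.3411], [0.5039, -0.3591], [0.5604, -0.379], [0.5468, -0.4561], [0.4951, -0.4573], [0.3806, -0.4372]]
clock 47.7 at [ 0.4451 -0.3979  0.1952] x-heading 170.0
t [-0.0444, 0.2023, -0.0048] r [0.001, -0.002, -0.35] dist 0.207
```

Hand axe placed within about 2 mm and in line. Now fetch the core from the pad.

{"op": "jog_arm", "data": {"turn": [[0, 0, -0.07], [0, 0, -0.14], [0, 0, -0.21], [0, 0, -0.28], [0, 0, -0.35], [0, 0, -0.35], [0, 0, -0.35], [0, 0, -0.35]], "translation": [[-0.009, 0.04, -0.005], [-0.018, 0.08, -0.005], [-0.027, 0.12, -0.005], [-0.036, 0.16, -0.005], [-0.044, 0.202, -0.005], [-0.044, 0.202, -0.005], [-0.044, 0.202, -0.005], [-0.044, 0.202, -0.005]], "grip": [0, 0, 0, 0, 0, 0, 0, 0]}}

```text
clock: 48.7
tool_pos: [0.5237, -0.2088, 0.2008]
eef_rot: [-0.086, 0.996, -0.0, -0.001]
contact_force: [-0.7, 0.5, -0.6]
opening: 1.005
finger_force: 0.0
```

```bash
python3 -c "
from h import *
look([('core',.047)])
plan((.5305,-.2065,.0155,190))"
```

```text
core 0.97 (array([ 530.6, -206.6], dtype=float32), array([84.5, 53.8], dtype=float32), 9.9, 'centroid', array([ 529.9, -206.8]))
   place [([0.5318, -0.2075, 0.0002], 0.56)]
clock 48.85 at [ 0.5242 -0.2082  0.2013] x-heading -170.1
t [-0.0066, 0.0007, 0.1858] r [-0.0, -0.001, -0.002] dist 0.186
```

{"op": "jog_arm", "data": {"turn": [[0, 0, 0], [0, 0, 0], [0, 0, 0], [0, 0, 0], [0, 0, 0], [0, 0, 0], [0, 0, 0], [0, 0, 0], [0, 0, 0], [0, 0, 0], [0, 0, 0], [0, 0, 0], [0, 0, 0], [0, 0, 0], [0, 0, 0], [0, 0, 0], [0, 0, 0], [0, 0, 0]], "translation": [[-0.0066, 0.0007, 0.05], [-0.0066, 0.0007, 0.1], [-0.0066, 0.0007, 0.14], [-0.0066, 0.0007, 0.165], [-0.0066, 0.0007, 0.18], [-0.0066, 0.0007, 0.186], [-0.0066, 0.0007, 0.186], [-0.0066, 0.0007, 0.186], [-0.0066, 0.0007, 0.186], [-0.0066, 0.0007, 0.186], [-0.0066, 0.0007, 0.186], [-0.0066, 0.0007, 0.186], [-0.0066, 0.0007, 0.186], [-0.0066, 0.0007, 0.18], [-0.0066, 0.0007, 0.16], [-0.0066, 0.0007, 0.12], [-0.0066, 0.0007, 0.07], [-0.0066, 0.0007, 0.05]], "grip": [0.1, 0.1, 0.1, 0.1, 0.1, 0.1, 0.1, 1, 1, 1, 1, 1, 1, 1, 1, 1, 1, 1], "force": 35}}

```text
clock: 51.1
tool_pos: [0.5323, -0.205, 0.1554]
eef_rot: [-0.088, 0.996, -0.001, 0.002]
contact_force: [0.1, 0.0, -4.7]
opening: 0.609
finger_force: 35.0
```

```bash
python3 -c "
from h import *
s=r.get_state();print(s['opening'],s['finger_force'])
plan((.495,.0,.15,180),(.4733,.394,.15,169),(.4733,.394,.04,169))"
```

```text
0.6085115244852847 34.999871626496315
clock 51.1 at [ 0.5323 -0.205   0.1554] x-heading -170.0
t [0.001, 0.2083, 0.0051] r [-0.001, 0.004, 0.175] dist 0.208
t [-0.0464, 0.6001, 0.0048] r [-0.001, 0.005, 0.367] dist 0.602
t [-0.0459, 0.6002, 0.1148] r [-0.001, 0.005, 0.367] dist 0.613
```

{"op": "jog_arm", "data": {"turn": [[0, 0, 0.02], [0, 0, 0.05], [0, 0, 0.08], [0, 0, 0.11], [0, 0, 0.14], [0, 0, 0.175], [0, 0, 0.21], [0, 0, 0.24], [0, 0, 0.27], [0, 0, 0.3], [0, 0, 0.33], [0, 0, 0.355], [0, 0, 0.367], [0, 0, 0.367], [0, 0, 0.367], [0, 0, 0.367], [0, 0, 0.367]], "translation": [[0, 0.025, 0], [0, 0.07, 0], [0, 0.12, 0], [0, 0.17, 0], [0, 0.22, 0], [-0.005, 0.27, 0], [-0.011, 0.32, 0], [-0.017, 0.37, 0], [-0.023, 0.42, 0], [-0.029, 0.47, 0], [-0.035, 0.52, 0], [-0.041, 0.565, 0], [-0.046, 0.595, 0.002], [-0.046, 0.6, 0.02], [-0.046, 0.6, 0.06], [-0.046, 0.6, 0.09], [-0.046, 0.6, 0.1]], "grip": [1, 1, 1, 1, 1, 1, 1, 1, 1, 1, 1, 1, 1, 1, 1, 1, 1]}}

```text
clock: 53.22
tool_pos: [0.4711, 0.3902, 0.0491]
eef_rot: [0.096, 0.995, -0.003, -0.001]
contact_force: [-0.4, -0.4, -3.2]
opening: 0.607
finger_force: 35.0
```

```bash
python3 -c "
from h import *
plan((.4733,.394,.0345,169))"
```

```text
clock 53.23 at [0.4711 0.3902 0.0491] x-heading 168.9
t [-0.0015, 0.0043, 0.0146] r [-0.006, -0.002, -0.001] dist 0.015
```

{"op": "jog_arm", "data": {"turn": [[0, 0, 0], [0, 0, 0]], "translation": [[0, 0, 0.004], [0, 0, 0.008]], "grip": [1, 1]}}

```text
clock: 53.48
tool_pos: [0.4726, 0.3938, 0.0443]
eef_rot: [0.096, 0.995, 0.001, 0.001]
contact_force: [-0.8, -0.0, -2.7]
opening: 0.608
finger_force: 35.0
```

{"op": "jog_arm", "data": {"turn": [[0, 0, 0], [0, 0, 0]], "translation": [[0, 0, 0.002], [0, 0, 0.002]], "grip": [1, 1]}}

```text
clock: 53.72
tool_pos: [0.4722, 0.3937, 0.0418]
eef_rot: [0.096, 0.995, 0.0, 0.0]
contact_force: [1.0, 0.1, -1.6]
opening: 0.609
finger_force: 35.0
```

{"op": "jog_arm", "data": {"turn": [[0, 0, 0], [0, 0, 0], [0, 0, 0]], "translation": [[0, 0, 0.004], [0, 0, 0.007], [0, 0, 0.007]], "grip": [1, 1, 1]}}

```text
clock: 54.1
tool_pos: [0.4718, 0.3934, 0.034]
eef_rot: [0.096, 0.995, -0.0, -0.0]
contact_force: [1.1, -0.1, -2.1]
opening: 0.607
finger_force: 35.0
```

{"op": "jog_arm", "data": {"turn": [[0, 0, 0], [0, 0, 0]], "translation": [[0, 0, 0.001], [0, 0, 0.001]], "grip": [1, 1]}}

```text
clock: 54.35
tool_pos: [0.472, 0.3936, 0.0334]
eef_rot: [0.096, 0.995, -0.0, 0.0]
contact_force: [-0.8, 0.5, -2.8]
opening: 0.609
finger_force: 35.0
```

{"op": "jog_arm", "data": {"turn": [[0, 0, 0], [0, 0, 0]], "translation": [[0, 0, 0.001], [0, 0, 0.001]], "grip": [1, 1]}}

```text
clock: 54.6
tool_pos: [0.472, 0.3936, 0.0331]
eef_rot: [0.096, 0.995, -0.0, 0.0]
contact_force: [-1.5, -1.4, 4.7]
opening: 0.609
finger_force: 35.0
```

{"op": "jog_arm", "data": {"turn": [[0, 0, 0], [0, 0, 0], [0, 0, 0], [0, 0, 0], [0, 0, 0], [0, 0, 0], [0, 0, 0], [0, 0, 0], [0, 0, 0], [0, 0, 0]], "translation": [[0, 0, 0], [0, 0, 0], [0, 0, 0], [0, 0, 0], [0, 0, -0.02], [0, 0, -0.06], [0, 0, -0.11], [0, 0, -0.16], [0, 0, -0.17], [0, 0, -0.17]], "grip": [0.35, 0.25, 0.1, 0, 0, 0, 0, 0, 0, 0], "force": 10}}

```text
clock: 55.85
tool_pos: [0.4722, 0.3936, 0.2035]
eef_rot: [0.096, 0.995, 0.0, 0.001]
contact_force: [0.7, 0.9, -0.6]
opening: 1.001
finger_force: 0.0
```

```bash
python3 -c "
from h import *
im,P=look([('core',.064)]);plinth(im,P,(.47,.396))
S=cams.snapshot('scene');cv2.imwrite('pics/end.png',cv2.resize(S,(800,600),interpolation=2)[:,:,::-1])
for n in ['polished_axe','pot','slope_foot']: print(n,[(np.round(d['position'],4).tolist(),round(d['p'],2)) for d in models.place_of('scene',n)[:2]])
"
```

```text
core 0.75 (array([471. , 391.9], dtype=float32), array([85.5, 54.1], dtype=float32), 168.2, 'centroid', array([470.2, 392.3]))
   place [([0.4753, 0.3908, 0.0169], 0.68)]
(array([495.6, 387.7], dtype=float32), array([169. ,  98.6], dtype=float32), 169.0, 'centroid', array([498.9, 389.1])) [[0.4231, 0.4518], [0.5346, 0.4298], [0.5858, 0.4095], [0.5695, 0.3331], [0.5064, 0.3354], [0.4045, 0.3557]]
polished_axe [([0.5497, 0.2043, 0.049], 0.9)]
pot [([0.7047, 0.008, 0.0], 0.63)]
slope_foot [([0.4964, 0.2238, 0.0223], 0.64)]
```

View pics/end.png

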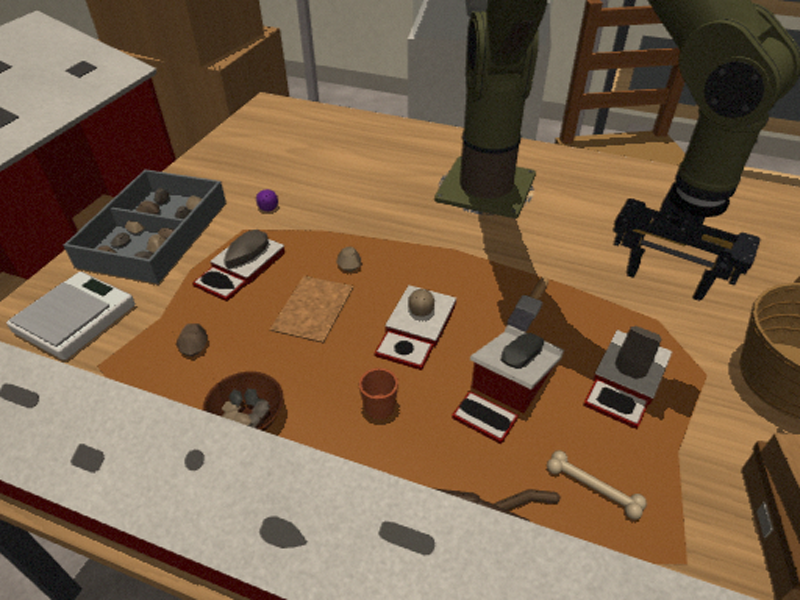

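The final view shows every tool in its place: hand axe (245,247), hammerstone (421,302), axe head against the lip (522,350) and core (638,352). The pot is where it was, at (378,395), and the gripper is clear.

```bash
python3 -c "
from plant import r
print(r.finish_job())"
```

```text
the job is handed in; nothing more can be done
None
```

I handed the job in at about 56 s: from the final pictures the hand axe, core and hammerstone lie within a few mm of the centres of their own plinths, the axe head rests against the lip of the stand, the pot is untouched and everything is let go (`finish_job` returned no verdict).

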